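# Press a batch of blanks in the gang clamp

## Robot

A 6-joint arm with a two-finger parallel gripper is mounted at the origin on the work surface. World frame = base frame: x ahead of the robot, y to its left, z up, the work surface at z = 0. Lengths are in m, angles in rad, forces in N, time in s.
With the tool pointing down it reaches from about 0.325 to 0.875 m from the base axis. Payload 4.4 kg.
Tool frame: the origin (TCP) lies midway between the tips of the shut fingers; the grasp point (between the pads) lies 19 mm behind it; z points along the fingers, y is the line along which they close (so a half turn about z gives the same grasp; the last joint's range is limited). The gripper opens to 85 mm and grips with 20 to 120 N. Pads are 22 mm wide; open, the fingers measure 114 mm over their backs; the gripper's body (76 mm by 85 mm) begins 54 mm behind the grasp point. The pads swing forward as they close: fully open they stand 13 mm farther back than shut.
Start: joints at [-1.264, 0.207, 1.542, -0, 1.393, -0.15], TCP at [0.254, -0.516, 0.231] pointing down, gripper open.
Joint ranges: [-2.73, 2.73], [-0.86, 2.22], [0.23, 2.46], [-1.11, 4.25], [0.08, 2.63], [-2.82, 2.82]. Speed limits (rad/s): [2.79, 2.79, 3.14, 3.14, 3.14, 3.14].

## Interface

Orientations are given as a unit quaternion [x, y, z, w].
In Python, from rig import arm gives the robot as it stands.
- The arm moves only by the shell command python3 -m jog 'ROWS' [FORCE]. ROWS is JSON, a list that holds one entry, the list of rows, each a list of 7 numbers: the shift along the tool's x, y, z in mm, then the turn, a rotation vector about the tool's x, y, z in degrees, then the opening, from -1 (shut) to 1 (fully open). In form: [[[tx, ty, tz, ax, ay, az, claw], ...]]. A call has exactly 5 rows; each row is the pose to reach, as a shift and turn from the pose commanded when the call began, along the tool's axes at that moment; what a row does not reach only later rows make up. A row lasts 1/12 s, in which the tool goes at most 41.7 mm and 7.16 degrees, less where a joint would pass 70% of its speed; a pose out of reach is approached as far as the arm can. A call with a gripper value outside its range is refused whole. The fingers move at their own pace and stop on an object; FORCE is the grip in N (left out, the last holds). Time passes only in rows, so rows that repeat a pose let the fingers close, or fill a call up. It gives the time, the measured TCP pose, the force, the opening and the grip force at its end, in the units of the state.
- arm.get_obs(): the state, without advancing time (a new reading comes with each control period).
- arm.camera(name): name is "side" or "top" or "wrist"; returns a dict with "pixels" (480x640x3 uint8, red, green, blue), "intrinsics" (3x3 intrinsics, pixels), "R" (3x3) and "t" (3): a world point X has camera coordinates R X + t. Camera axes: x right, y down, z forward; pixel columns grow to the right and rows downward; lengths in m; the calibration is good to about 2 mm. The wrist camera is an equidistant fisheye: a pixel r from the principal point sees the ray r / f radians off the axis. A picture is of the moment at which its call begins. There is no depth.
- arm.finish_job(): hands the job in; it is judged then, once.
The state is a dict: "time_s": time; "joints": joint angles; "joint_velocities": joint speeds; "joint_torque": joint torques, N m; "ee_pos": TCP position; "tcp_rot": TCP orientation; "ft_force": force on the tool from outside, world axes, zero at the start; "ft_torque": the same for the moment, N m; "grip_width": finger opening in m; "grip_force": force on a finger pad.
Only numpy, scipy, OpenCV 4.12 (cv2) and the standard library are available. Lean on these libraries where they do the work, as an engineer would, in place of code of your own. Each camera call takes 0.05 s, during which the arm holds its last target. There are 200 camera calls.

## Task

Clamp this batch of square wooden blanks in the green gang clamp: starting at the pocket beside the lever and working away from it, lay each blank in the pocket of its own length and let go (a length that is missing leaves its pocket empty), then lift the brake lever to its third notch and let go so that the ratchet holds it there. Then hold the release button down until the lever has dropped all the way, and lay all the blanks side by side, flat on the floor of the plywood tray. Leave everything else on the bench where it is.

Things in the scene. Friction and masses are not known exactly. Their poses are not given: they have to be found in the camera images.
- blank120: pale wooden bar of square section, 34 x 34 mm, 120 mm long, lying flat on the bench; origin at its very centre, x along its length. Any long face may be up. May be absent (None from the start). Close the fingers across its 34 mm width.
- blank100: pale wooden bar of square section, 34 x 34 mm, 100 mm long, lying flat on the bench; origin at its very centre, x along its length. Any long face may be up. May be absent (None from the start). Close the fingers across its 34 mm width.
- blank80: pale wooden bar of square section, 34 x 34 mm, 80 mm long, lying flat on the bench; origin at its very centre, x along its length. Any long face may be up. May be absent (None from the start). Close the fingers across its 34 mm width.
- blank60: pale wooden bar of square section, 34 x 34 mm, 60 mm long, lying flat on the bench; origin at its very centre, x along its length. Any long face may be up. May be absent (None from the start). Close the fingers across its 34 mm width.
- pocket1 (a point): pocket 1, next to the lever, marked by 1 bright stud(s) on the front rail: for the 120 mm blank, laid along its x. Point at the centre of its floor, 10 mm above the bench; x away from the robot side, z up. Trough 38 mm wide and 130 mm long (5 mm play each end); a seated blank's centre is 17 mm above this point.
- pocket2 (a point): pocket 2, second from the lever, marked by 2 bright stud(s) on the front rail: for the 100 mm blank, laid along its x. Point at the centre of its floor, 10 mm above the bench; x away from the robot side, z up. Trough 38 mm wide and 110 mm long (5 mm play each end); a seated blank's centre is 17 mm above this point.
- pocket3 (a point): pocket 3, third from the lever, marked by 3 bright stud(s) on the front rail: for the 80 mm blank, laid along its x. Point at the centre of its floor, 10 mm above the bench; x away from the robot side, z up. Trough 38 mm wide and 90 mm long (5 mm play each end); a seated blank's centre is 17 mm above this point.
- pocket4 (a point): pocket 4, farthest from the lever, marked by 4 bright stud(s) on the front rail: for the 60 mm blank, laid along its x. Point at the centre of its floor, 10 mm above the bench; x away from the robot side, z up. Trough 38 mm wide and 70 mm long (5 mm play each end); a seated blank's centre is 17 mm above this point.
- clamp: green cast gang clamp, 200 x 415 mm, fixed; x away from the robot side, y to its left, origin on the bench. Four troughs along x; ridges between them 34 mm wide, 10 mm over the floor (20 mm over the bench): fingers beside a seated blank stay above them. Lifting the lever draws the steel jaw at the back 10 mm forward, pushing the blanks to the front rail; tight at the third notch, stiff beyond.
- lever (a joint): angle of the brake lever at the clamp's left (+y) end, rad: 0 = down (10 degrees above level, pointing to the clamp's -x), grows as its end is lifted, limit 1.32. Notches at 0.3, 0.6, 0.9 (third), 1.2: lift 0.05 to 0.15 past one, let go, and it sinks back and rests on it; else it falls to the last notch. Return spring: 5 to 10 N at the grip when lifted slowly.
- lever_grip (a point): point on the lever's axis 140 mm from the hinge, in the rubber grip (round, 22 mm thick, running from 85 to 166 mm from the hinge); can be pinched from above across its thickness and lifted along the arc, the bar turning between the pads. 100 mm above the bench when down. Its frame turns with the lever; y is the hinge axis. Lever straight.
- lever_hinge (a point): hinge centre of the lever, 75 mm above the bench, fixed to the clamp; axes are the clamp's: x away from the robot side, y along the hinge axis to the left, z up.
- release (a joint): travel of the round black release button on the green housing beside and behind the lever, m: 0 = up, 0.008 = fully down (about 6 N, some 2 N more while the lever hangs on it). The lever is let go once it is pressed 6 mm or more; keep it pressed about 2 s until the lever is fully down, else it catches on a lower notch. It springs up by itself, and dips by itself as the lever clicks.
- release_top (a point): centre of the button's top face (diameter 28 mm), 86 mm above the bench when up; presses straight down.
- tray_floor (a point): centre of the floor of the plywood tray, 6 mm above the bench; x across its short side, y along its long side. Inside 138 x 288 mm, walls 6 mm thick standing 14 mm above the floor. Four blanks fit side by side along x with their centres 70 mm apart in y. A blank lying on the floor has its centre 17 mm above this point.
- sanding_block: bystander: cork sanding block, 75 x 45 x 32 mm; origin at its underside. Leave alone.
- tape_measure: bystander: tape measure, 62 x 34 x 60 mm; origin at its underside. Leave alone.
- glue_bottle: bystander: glue bottle, diameter 60, 160 mm tall; origin at its underside. Leave alone.
- pencil_mug: bystander: white mug, diameter 80, 95 mm tall; origin at its underside. Leave alone.
- mallet: bystander: hammer lying down; origin at its underside. Leave alone.
- screwdriver: bystander: screwdriver lying down; origin at its underside. Leave alone.
- offcut: bystander: plywood offcut, 100 x 60 x 18 mm; origin at its underside. Leave alone.
- wax_tin: bystander: low round tin, diameter 76, 45 mm tall; origin at its underside. Leave alone.
Not all that is in view belongs to the job. Leave any red look-alike of the blank60 alone. What is shaped like the blank100 but red is not meant.

How it is judged:
By the outcome, as a careful person would: the job done as asked, in the order asked, and still so for the second after the job is handed in, with the robot touching nothing.
Of blank120, blank100, blank80, blank60 only 2 to 4 are there at a start; the rules pass over those that are not, and their reading is None.
At some moment in a run one of blank120, blank100, blank80, blank60 may be knocked a few centimetres aside while the robot is not near it.
Once in a run the grip may slacken for a moment while it holds something.
It also fails if it takes over 210 s, if anything falls off the work surface, if the arm or the gripper's body presses on something with over 40 N, if the wrist force passes 120 N, or if a joint passes its speed limit or range.

## Working session

There is one attempt and no reset: what is moved stays moved. The work goes in short steps, Python scripts to look and compute and a shell command to move; the robot and the scene stay as the last step left them, time stands still between calls to the robot, and variables do not carry over. Pictures are saved under pics/ and viewed, at most 14 in all, crops included, and the job is handed in when it is done.

```bash
ls; mkdir -p pics
python3 - <<'E'
from rig import arm
import cv2
o=arm.get_obs();print(o)
for n in("top","side"):
    c=arm.camera(n);cv2.imwrite(f"pics/{n}0.png",c["pixels"][:,:,::-1]);print(n,c["intrinsics"],c["R"],c["t"])
E
```

```text
pics
{'time_s': 0.0, 'joints': array([-1.26347874e+00,  2.07439419e-01,  1.54302973e+00,  1.73146146e-07,
        1.39348936e+00, -1.50477995e-01]), 'joint_velocities': array([-1.08019071e-03,  3.47890483e-05, -6.60284827e-04, -1.43918633e-03,
       -5.00502494e-04,  7.76714887e-04]), 'joint_torque': array([-1.16161186e-04, -3.83033001e+01, -2.91595674e+01, -5.50351506e-04,
        1.05614887e-02, -2.83910175e-06]), 'ee_pos': array([ 0.25389331, -0.51502947,  0.23007881]), 'tcp_rot': array([ 9.73916405e-01,  2.26904026e-01, -9.25848571e-05, -1.17929761e-03]), 'ft_force': array([-0.48497199, -0.70018043,  0.9411352 ]), 'ft_torque': array([-0.01160969, -0.01425392, -0.01655717]), 'grip_force': 0.0, 'grip_width': 0.08560252628283407}
top [[455.92589041   0.         320.11555539]
 [  0.         455.92589041 242.32574315]
 [  0.           0.           1.        ]] [[ 0.00905615 -0.99982086 -0.01662025]
 [-0.99571535 -0.00748684 -0.09216777]
 [ 0.09202683  0.01738372 -0.99560478]] [0.02085201 0.54436169 1.49872217]
side [[536.74795694   0.         317.02048651]
 [  0.         536.74795694 239.77608741]
 [  0.           0.           1.        ]] [[-0.78961948 -0.61344492 -0.01365305]
 [-0.41511847  0.55045714 -0.72434356]
 [ 0.45186029 -0.56628815 -0.689304  ]] [0.41597406 0.27131706 1.32698712]
```

View pics/top0.png

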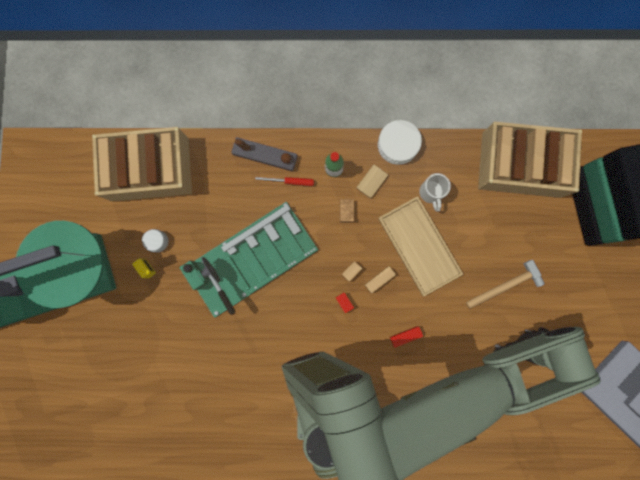

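View pics/side0.png

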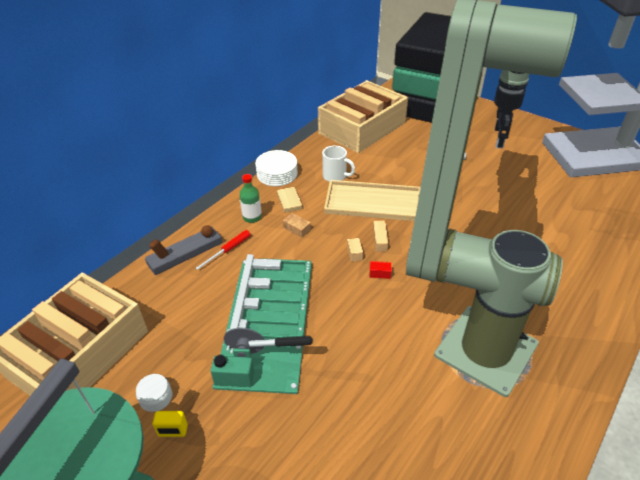

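```bash
cat > h.py <<'E'
import numpy as np,cv2
from rig import arm
from scipy.spatial.transform import Rotation as Ro
def shot(n,name=None):
    c=arm.camera(n)
    if name: cv2.imwrite(f"pics/{name}.png",c["pixels"][:,:,::-1]); np.savez(f"pics/{name}.npz",**{k:c[k] for k in c})
    return c
def load(name): return dict(np.load(f"pics/{name}.npz"))
def rays(c,p,fish):
    K=c["intrinsics"];p=np.atleast_2d(np.float64(p))
    q=(p-K[:2,2])/[K[0,0],K[1,1]]
    if fish:
        r=np.linalg.norm(q,axis=1,keepdims=True)+1e-12
        d=np.hstack([np.sin(r)*q/r,np.cos(r)])
    else: d=np.hstack([q,np.ones((len(q),1))])
    return -c["R"].T@c["t"], d@c["R"]
def plane(c,p,z,fish=False):
    o,d=rays(c,p,fish); return o+d*((z-o[2])/d[:,2])[:,None]
def proj(c,X,fish=False):
    K=c["intrinsics"];x=np.atleast_2d(X)@c["R"].T+c["t"]
    if fish:
        r=np.linalg.norm(x[:,:2],axis=1,keepdims=True);q=x[:,:2]/r*np.arctan2(r,x[:,2:])
    else:q=x[:,:2]/x[:,2:]
    return q*[K[0,0],K[1,1]]+K[:2,2]
def tri(a,b): # rays (o,d),(o,d): least-squares meeting point
    A=0;B=0
    for o,d in(a,b):
        d=d.ravel()/np.linalg.norm(d);M=np.eye(3)-np.outer(d,d);A=A+M;B=B+M@o
    return np.linalg.solve(A,B)
def go(p,yaw=None):
    "tool-frame shift (mm) and turn (deg) to reach TCP p pointing down, tool y along world angle yaw(deg), mod 180"
    o=arm.get_obs();R=Ro.from_quat(o["tcp_rot"]);y=R.as_matrix()[:,1]
    print("tcp",(o["ee_pos"]*1e3).round(1),"yaw",np.degrees(np.arctan2(y[1],y[0])).round(1),"j6",o["joints"][5].round(2),"F",o["ft_force"].round(1),"w",o["grip_width"].round(4),"t",o["time_s"])
    s=R.inv().apply(np.array(p)-o["ee_pos"])*1e3
    if yaw is None: yaw=np.degrees(np.arctan2(y[1],y[0]))
    best=[]
    for k in(0,180):
        a=np.radians(yaw+k);Y=np.array([np.cos(a),np.sin(a),0]);Z=np.array([0,0,-1]);T=np.stack([np.cross(Y,Z),Y,Z],1)
        best.append((R.inv()*Ro.from_matrix(T)).as_rotvec(degrees=True))
    best.sort(key=np.linalg.norm)
    print("shift",s.round(1),"turn",best[0].round(1),"or",best[1].round(1))
def rects(c,mask,z,fish=False,amin=60):
    out=[]
    for k in cv2.findContours(mask.astype(np.uint8),cv2.RETR_EXTERNAL,cv2.CHAIN_APPROX_NONE)[0]:
        if cv2.contourArea(k)<amin: continue
        w=plane(c,k[:,0],z,fish)[:,:2]*1e3
        (x,y),(a,b),t=cv2.minAreaRect(w.astype(np.float32))
        if a<b:a,b,t=b,a,t+90
        out.append((k[:,0].mean(0).round(),np.round([x,y,a,b,(t+90)%180-90],1)))
    return out
E
python3 - <<'E'
from h import *
c=shot("top","t1")
hsv=cv2.cvtColor(c["pixels"],cv2.COLOR_RGB2HSV)
for p in[(380,280),(352,271),(347,211),(372,181),(420,245),(365,300),(407,336),(240,270)]: print(p,hsv[p[1],p[0]],plane(c,p,.034)[0].round(3))
w=shot("wrist","w1"); print(w["intrinsics"],w["R"],w["t"])
go([.5,-.1,.35],None)
E
```

```text
(380, 280) [ 17  99 194] [ 0.42  -0.173  0.034]
(352, 271) [ 17  98 198] [ 0.449 -0.081  0.034]
(347, 211) [ 16 116 173] [ 0.649 -0.064  0.034]
(372, 181) [ 20  90 184] [ 0.752 -0.147  0.034]
(420, 245) [ 20  89 190] [ 0.537 -0.305  0.034]
(365, 300) [ 16 146 147] [ 0.355 -0.124  0.034]
(407, 336) [  3 212 183] [ 0.24  -0.26   0.034]
(240, 270) [ 75  94 111] [0.449 0.29  0.034]
[[371.64829954   0.         318.78591301]
 [  0.         371.64829954 236.47884886]
 [  0.           0.           1.        ]] [[ 0.44250942 -0.89675759 -0.00335206]
 [-0.85174405 -0.42146087  0.31129216]
 [-0.28056636 -0.13489462 -0.95030835]] [-0.57363999 -0.04115202  0.38209737]Traceback (most recent call last):
  File "<stdin>", line 6, in <module>
  File "h.py", line 33, in go
    print("tcp",(o["ee_pos"]*1e3).round(1),"yaw",np.degrees(np.arctan2(y[1],y[0])).round(1),"j6",o["joints"][5].round(2),"F",o["ft_force"].round(1),"w",o["grip_width"].round(4),"t",o["time_s"])
                                                                                                                                                        ^^^^^^^^^^^^^^^^^^^^^
AttributeError: 'float' object has no attribute 'round'
```

View pics/w1.png

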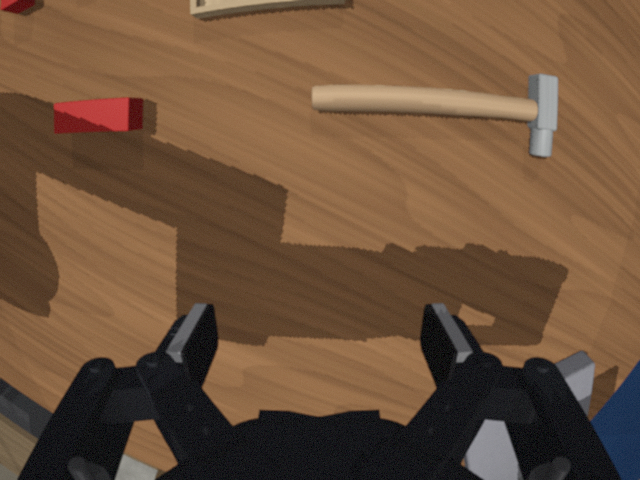

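The wrist view shows the red 100-like bar at (98,115), the mallet at (430,100), the tray edge at (270,8); no pale blank here. Candidates in the top view: pale bars (380,280) and (352,271) = blanks; red bars (346,303) and (407,336) = decoys; cork block (347,211), offcut (372,181), box bars (130,160), (530,155) = not meant.

```bash
sed -i 's/o\["grip_width"\].round(4)/round(o["grip_width"],4)/' h.py
python3 - <<'E'
from h import *
go([.36,-.16,.35],-90)
E
```

```text
tcp [ 254.  -515.3  230.5] yaw -63.8 j6 -0.15 F [ 0.1  0.1 -0.2] w 0.0854 t 0.2
shift [ 252.2 -272.1 -119. ] turn [-0.1  0.  26.2] or [-0.000e+00 -1.000e-01 -1.538e+02]
```

```bash
python3 -m jog '[[[25,-27,-24,0,0,0,1],[50,-54,-48,0,0,0,1],[75,-81,-72,0,0,0,1],[100,-108,-96,0,0,0,1],[126,-136,-119,0,0,0,1]]]' >/dev/null;  python3 -m jog '[[[25,-27,0,0,0,5,1],[50,-54,0,0,0,10,1],[75,-81,0,0,0,15,1],[100,-108,0,0,0,20,1],[126,-136,0,0,0,26,1]]]'
python3 - <<'E'
from h import *
go([.36,-.16,.35],-90)
shot("wrist","w2");shot("top","t2")
go([.36,-.16,.35],-90)
E
```

```text
time_s: 1.03
ee_pos: [0.3564, -0.1705, 0.344]
tcp_rot: [1.0, 0.002, 0.0, 0.0]
ft_force: [0.3, -0.7, 0.2]
grip_width: 0.0856
grip_force: 0.0
tcp [ 356.4 -170.5  344. ] yaw -89.7 j6 0.9 F [ 0.3 -0.7  0.2] w 0.0856 t 1.0333
shift [  3.6 -10.4  -6. ] turn [ 0.  -0.   0.3] or [   0.     0.  -179.7]
tcp [ 357.3 -168.   344.2] yaw -89.1 j6 0.89 F [-0.1 -0.6 -0.2] w 0.0855 t 1.1333
shift [ 2.8 -8.  -5.8] turn [-0.1 -0.1  0.9] or [ 1.000e-01 -1.000e-01 -1.791e+02]
```

View pics/w2.png

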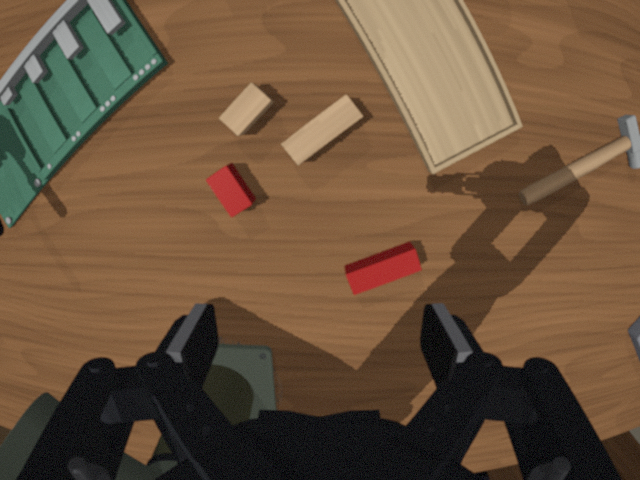

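View pics/t2.png

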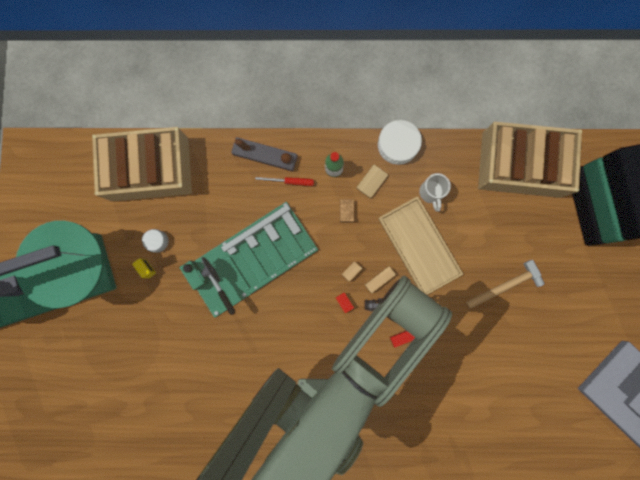

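Run:
```python
from h import *
out={}
for n,f in(("t2",0),("w2",1)):
    c=load(n);h=cv2.cvtColor(c["pixels"],cv2.COLOR_RGB2HSV)
    m=cv2.inRange(h,(10,60,170),(24,125,255));m=cv2.morphologyEx(m,cv2.MORPH_OPEN,np.ones((3,3)))
    print(n)
    for p,r in rects(c,m,.034,f,80):
        if .2e3<r[0]<.85e3 and abs(r[1])<500 and r[2]<200: print(p,r)
c=load("w2");h=cv2.cvtColor(c["pixels"],cv2.COLOR_RGB2HSV)
for p in[(320,130),(299,155),(245,110),(232,130),(265,130)]:print(p,h[p[1],p[0]])
im=c["pixels"][60:230,190:390][:,:,::-1];cv2.imwrite("pics/w2crop.png",cv2.resize(im,None,fx=4,fy=4,interpolation=cv2.INTER_NEAREST)[:600])
```

```text
t2
[380. 279.] [ 423.4 -172.5   97.9   31.8  -51.9]
[351. 271.] [449.1 -79.3  53.8  30.2 -44.7]
[372. 180.] [ 753.7 -146.3   95.9   55.1  -36.4]
w2
[322. 129.] [ 423.7 -172.6   99.2   32.8  -52.2]
[244. 109.] [450.2 -78.7  58.6  32.6 -44.4]
(320, 130) [ 16  87 190]
(299, 155) [ 16  82 196]
(245, 110) [ 16  84 195]
(232, 130) [ 15  97 173]
(265, 130) [ 15 131 125]
```

View pics/w2crop.png

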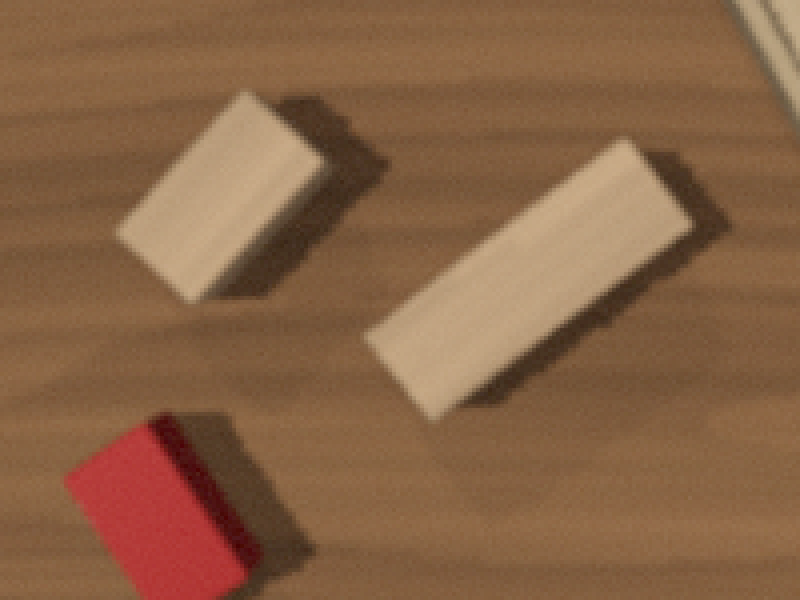

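Blanks present: blank60 at top (352,271), blank100 at (380,280), confirmed by the crop; the 120 and 80 are absent. Next, the clamp.

Run:
```python
from h import *
c=load("w2");print(plane(c,[(318,236)],.02,1), -c["R"].T@c["t"])
t=load("t2");print("clamp px->", plane(t,[(180,268),(217,315),(318,246),(287,206),(185,283)],.02).round(3).tolist())
go([.42,.24,.38],-59)
```

```text
[[ 0.28382906 -0.16941247  0.02      ]] [ 0.43658223 -0.17009713  0.4877142 ]
clamp px-> [[0.455, 0.495, 0.02], [0.3, 0.365, 0.02], [0.532, 0.032, 0.02], [0.667, 0.139, 0.02], [0.405, 0.476, 0.02]]
tcp [ 357.3 -168.   344.2] yaw -89.1 j6 0.89 F [-0.1 -0.6 -0.2] w 0.0855 t 1.1333
shift [  69.1 -407.   -35.1] turn [ -0.1  -0.1 -30.1] or [-1.000e-01  1.000e-01  1.499e+02]
```

```bash
python3 -m jog '[[[15,-40,-5,0,0,-6,1],[30,-80,-10,0,0,-12,1],[45,-120,-15,0,0,-18,1],[60,-160,-20,0,0,-24,1],[75,-200,-20,0,0,-30,1]]]' >/dev/null;  python3 -m jog '[[[20,-35,0,0,0,0,1],[40,-70,0,0,0,0,1],[60,-105,0,0,0,0,1],[85,-140,0,0,0,0,1],[110,-170,0,0,0,0,1]]]'>/dev/null;python3 -m jog '[[[0,0,0,0,0,0,1],[0,0,0,0,0,0,1],[0,0,0,0,0,0,1],[0,0,0,0,0,0,1],[0,0,0,0,0,0,1]]]'
python3 - <<'E'
from h import *
go([.44,.23,.35],-59)
shot("wrist","w3")
go([.44,.23,.35],-59)
E
```

```text
time_s: 2.38
ee_pos: [0.4359, 0.2231, 0.3641]
tcp_rot: [0.965, 0.262, 0.0, 0.0]
ft_force: [-0.2, -0.6, -0.0]
grip_width: 0.0854
grip_force: 0.0
tcp [435.9 223.1 364.1] yaw -59.6 j6 1.34 F [-0.2 -0.6 -0. ] w 0.0854 t 2.3833
shift [ 7.  -3.9 14.1] turn [ 0.  -0.  -0.6] or [ -0.   -0.  179.4]
tcp [435.9 223.2 364.1] yaw -59.6 j6 1.34 F [-0.4  0.7  0.1] w 0.0853 t 2.4333
shift [ 6.9 -3.8 14.1] turn [ 0.  -0.  -0.6] or [ -0.   -0.  179.4]
```

View pics/w3.png

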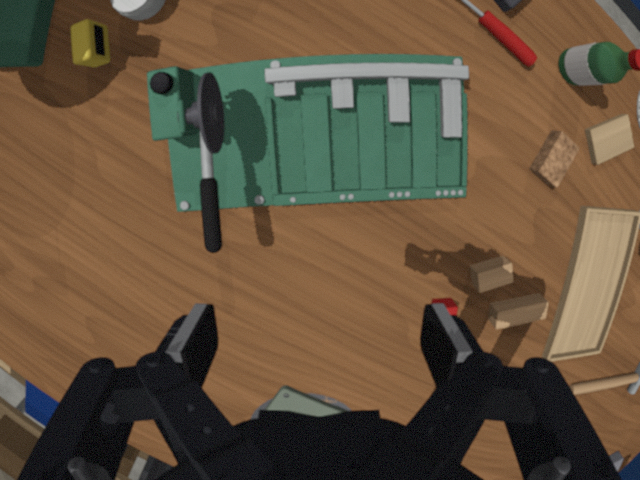

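Run:
```python
from h import *
c=load("w3")
im=c["pixels"][50:215,260:480,::-1]
im=cv2.resize(im,None,fx=3.6,fy=3.6,interpolation=cv2.INTER_CUBIC)
im=cv2.convertScaleAbs(im,alpha=1.7,beta=-40)
cv2.imwrite("pics/w3crop.png",im);print(im.shape)
h=cv2.cvtColor(c["pixels"],cv2.COLOR_RGB2HSV)
for v in(150,160):print(v,[ (u,int(h[v,u,2])) for u in range(268,472,1)])
```

```text
(594, 792, 3)
150 [(268, 115), (269, 113), (270, 119), (271, 118), (272, 120), (273, 114), (274, 88), (275, 70), (276, 63), (277, 67), (278, 89), (279, 106), (280, 116), (281, 118), (282, 118), (283, 116), (284, 115), (285, 113), (286, 114), (287, 113), (288, 113), (289, 116), (290, 118), (291, 115), (292, 117), (293, 116), (294, 116), (295, 117), (296, 115), (297, 114), (298, 115), (299, 116), (300, 119), (301, 117), (302, 114), (303, 113), (304, 120), (305, 117), (306, 121), (307, 121), (308, 120), (309, 121), (310, 120), (311, 123), (312, 119), (313, 119), (314, 123), (315, 119), (316, 123), (317, 120), (318, 123), (319, 121), (320, 121), (321, 120), (322, 121), (323, 124), (324, 121), (325, 122), (326, 121), (327, 120), (328, 118), (329, 102), (330, 84), (331, 74), (332, 94), (333, 108), (334, 112), (335, 115), (336, 111), (337, 113), (338, 116), (339, 114), (340, 115), (341, 115), (342, 116), (343, 118), (344, 116), (345, 112), (346, 115), (347, 116), (348, 117), (349, 119), (350, 113), (351, 118), (352, 116), (353, 113), (354, 117), (355, 118), (356, 117), (357, 106), (358, 98)
[... 3083 characters left out ...]
13, 107), (414, 119), (415, 121), (416, 118), (417, 119), (418, 118), (419, 117), (420, 120), (421, 116), (422, 114), (423, 119), (424, 118), (425, 115), (426, 117), (427, 117), (428, 117), (429, 115), (430, 114), (431, 120), (432, 116), (433, 114), (434, 116), (435, 114), (436, 94), (437, 100), (438, 110), (439, 114), (440, 114), (441, 111), (442, 113), (443, 114), (444, 115), (445, 118), (446, 114), (447, 113), (448, 115), (449, 116), (450, 118), (451, 115), (452, 115), (453, 113), (454, 119), (455, 112), (456, 122), (457, 113), (458, 111), (459, 99), (460, 79), (461, 69), (462, 91), (463, 109), (464, 114), (465, 111), (466, 107), (467, 104), (468, 128), (469, 138), (470, 138), (471, 136)]
```

View pics/w3crop.png

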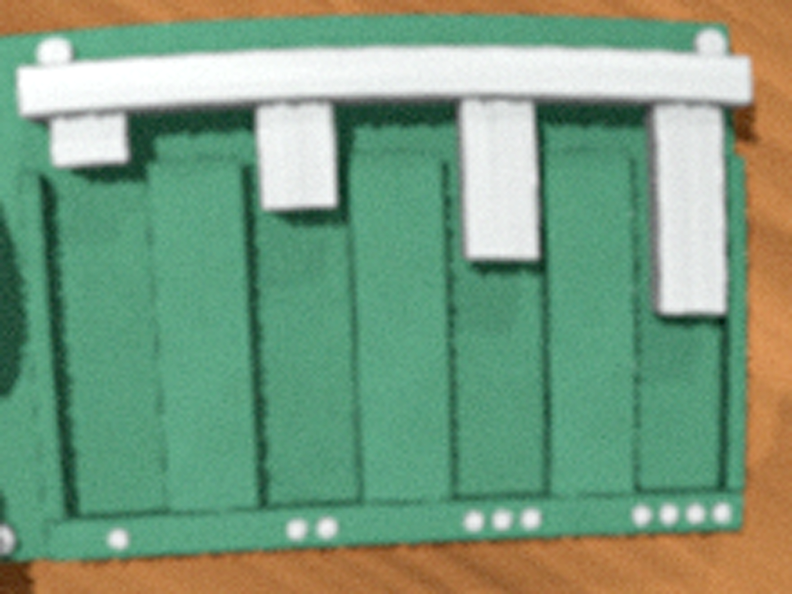

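Run:
```python
from h import *
c=load("w3")
P=lambda a:np.array(a)/3.6+[260,50]
E=[((150,165),(165,510)),((243,160),(257,508)),((352,160),(362,500)),((443,160),(449,498)),((545,150),(549,493)),((633,155),(635,490))]
W=[plane(c,P(e),.02,1)*1e3 for e in E]
for w in W:
    d=w[0]-w[1];print("edge yaw",np.degrees(np.arctan2(d[1],d[0])).round(2),w[0,:2].round(1),w[1,:2].round(1))
yaw=np.mean([np.degrees(np.arctan2(*(w[0]-w[1])[1::-1])) for w in W]);a=np.radians(yaw)
x=np.array([np.cos(a),np.sin(a)]);y=np.array([-x[1],x[0]])
print("yaw",yaw,"lateral",[ (w[:,:2].mean(0)@y).round(1) for w in W])
st=plane(c,P([(119,540),(312,529.5),(503,519),(682,514)]),.02,1)[:,:2]*1e3
print("studs@20 lat",(st@y).round(1),"x",(st@x).round(1))
fr=plane(c,P([(308,503),(500,497),(680,490)]),.01,1)[:,:2]*1e3;print("front wall x",(fr@x).round(1))
jw=plane(c,P([(297,208),(500,259),(690,313)]),.03,1)[:,:2]*1e3;print("jaw x@30",(jw@x).round(1))
print(x,y)
```

```text
edge yaw 32.58 [519.8 298.4] [412.5 229.9]
edge yaw 32.98 [538.1 270.7] [430.5 200.9]
edge yaw 33.05 [558.4 237.4] [453.1 168.9]
edge yaw 32.95 [576.1 209.5] [470.8 141.2]
edge yaw 33.2 [600.3 179.7] [492.6 109.3]
edge yaw 33.43 [618.  150.8] [511.8  80.7]
yaw 33.03371910071094 lateral [np.float64(-32.7), np.float64(-66.3), np.float64(-105.4), np.float64(-138.4), np.float64(-176.7), np.float64(-210.9)]
studs@20 lat [ -14.4  -86.5 -159.1 -231. ] x [460.6 461.4 463.  463.3]
front wall x [469.6 469.5 470.9]
jaw x@30 [580.2 560.8 541.6]
[0.8383499  0.54513251] [-0.54513251  0.8383499 ]
```

Run:
```python
from h import *
go([.4235,-.1726,.2],-142)
```

```text
tcp [435.9 223.2 364.1] yaw -59.6 j6 1.34 F [-0.4  0.7  0.1] w 0.0853 t 2.4333
shift [-211.2  335.   164.2] turn [ 0.  -0.  82.4] or [  0.    0.  -97.6]
```

```bash
python3 -m jog '[[[-20,32,0,0,0,0,1],[-40,64,5,0,0,0,1],[-60,96,10,0,0,0,1],[-85,130,20,0,0,0,1],[-110,170,30,0,0,0,1]]]' >/dev/null;  python3 -m jog '[[[-20,32,15,0,0,6,1],[-40,64,30,0,0,12,1],[-60,96,50,0,0,19,1],[-85,130,70,0,0,26,1],[-101,165,90,0,0,33,1]]]'>/dev/null;python3 -m jog '[[[0,0,10,0,0,7,1],[0,0,20,0,0,14,1],[0,0,30,0,0,21,1],[0,0,40,0,0,28,1],[0,0,44,0,0,35,1]]]'>/dev/null;python3 -m jog '[[[0,0,0,0,0,7,1],[0,0,0,0,0,14.4,1],[0,0,0,0,0,14.4,1],[0,0,0,0,0,14.4,1],[0,0,0,0,0,14.4,1]]]'
python3 - <<'E'
from h import *
go([.4235,-.1726,.2],-142)
c=shot("wrist","w4")
h=cv2.cvtColor(c["pixels"],cv2.COLOR_RGB2HSV)
m=cv2.inRange(h,(10,60,165),(24,125,255));m=cv2.morphologyEx(m,cv2.MORPH_OPEN,np.ones((3,3)))
for z in(.03,.034,.038):
  print(z)
  for p,r in rects(c,m,z,1,80):
    if .2e3<r[0]<.85e3 and abs(r[1])<500 and r[2]<200: print(p,r)
print(proj(c,[[.4235,-.1726,.034]],1))
E
```

```text
time_s: 4.1
ee_pos: [0.4238, -0.1567, 0.2055]
tcp_rot: [0.9, -0.436, 0.0, 0.0]
ft_force: [0.0, -0.1, -0.5]
grip_width: 0.0855
grip_force: 0.0
tcp [ 423.8 -156.7  205.5] yaw -141.7 j6 1.93 F [ 0.  -0.1 -0.5] w 0.0855 t 4.1
shift [12.3 10.1  5.5] turn [-0.  -0.   0.3] or [ 1.000e-01 -0.000e+00 -1.797e+02]
0.03
[244. 257.] [450.  -76.9  59.6  33.4 -44.1]
[331. 194.] [ 423.1 -172.4   99.6   33.   -52. ]
[222.  57.] [ 571.6 -238.2  162.3   61.1   29.1]
[58. 31.] [ 750.1 -147.8   92.9   45.3  -36.1]
0.034
[244. 257.] [450.3 -78.7  58.9  33.  -44.1]
[331. 194.] [ 423.7 -173.    98.3   32.5  -52. ]
[222.  57.] [ 570.4 -237.9  160.3   60.3   29.1]
[58. 31.] [ 746.6 -148.7   91.7   44.8  -36.1]
0.038
[244. 257.] [450.6 -80.5  58.1  32.5 -44.1]
[331. 194.] [ 424.3 -173.5   97.1   32.1  -52. ]
[222.  57.] [ 569.1 -237.7  158.2   59.5   29.1]
[58. 31.] [ 743.1 -149.6   90.6   44.2  -36.1]
[[330.6714821  197.15439527]]
```

```bash
python3 -m jog '[[[12,10,20,0,0,0.3,1],[12.5,10,55,0,0,0.3,1],[12.5,10,90,0,0,0.3,1],[12.5,10,115,0,0,0.3,1],[12.5,10,120,0,0,0.3,1]]]' >/dev/null
python3 - <<'E'
from h import *
go([.4237,-.1728,.013],-142)
E
```

```text
tcp [ 420.1 -170.    80.8] yaw -142.1 j6 1.9 F [-0.5  0.9 -1.2] w 0.0851 t 4.5667
shift [ 5.  -1.3 67.7] turn [ 0.2  0.5 -0.1] or [  0.8  -0.3 179.9]
```

```bash
python3 -m jog '[[[0,0,0,0,0,0,1],[0,0,20,0,0,0,1],[0,0,40,0,0,0,1],[0,0,40,0,0,0,1],[0,0,40,0,0,0,1]]]' >/dev/null
python3 - <<'E'
from h import *
go([.4237,-.1728,.013],-142)
E
```

```text
tcp [ 424.5 -172.5   46.3] yaw -142.1 j6 1.9 F [-0.8 -0.1 -0.1] w 0.0855 t 4.9833
shift [-0.3  0.8 33.3] turn [-0.  -0.  -0.1] or [-1.000e-01  0.000e+00  1.799e+02]
```

```bash
python3 -m jog '[[[0,0.5,15,0,0,0,1],[0,0.5,33,0,0,0,1],[0,0.5,33,0,0,0,1],[0,0.5,33,0,0,0,1],[0,0.5,33,0,0,0,1]]]' 70 ; python3 -m jog '[[[0,0,0,0,0,0,-1],[0,0,0,0,0,0,-1],[0,0,0,0,0,0,-1],[0,0,0,0,0,0,-1],[0,0,0,0,0,0,-1]]]' 70;python3 -m jog '[[[0,0,0,0,0,0,-1],[0,0,0,0,0,0,-1],[0,0,-20,0,0,0,-1],[0,0,-55,0,0,0,-1],[0,0,-90,0,0,0,-1]]]' 70;python3 -m jog '[[[0,0,-20,0,0,0,-1],[0,0,-40,0,0,0,-1],[0,0,-40,0,0,0,-1],[0,0,-40,0,0,0,-1],[0,0,-40,0,0,0,-1]]]' 70
python3 - <<'E'
from h import *
c=shot("wrist","w5")
yaw=33.3;p2=-86.0*np.array([-.5451,.8383])+525*np.array([.8383,.5451]);print(p2)
go([p2[0]/1e3,p2[1]/1e3,.17],yaw-90)
E
```

```text
time_s: 5.4
ee_pos: [0.4249, -0.1733, 0.014]
tcp_rot: [0.898, -0.439, 0.002, 0.0]
ft_force: [-0.0, -0.4, -0.8]
grip_width: 0.0857
grip_force: 0.0
time_s: 5.82
ee_pos: [0.4242, -0.1729, 0.013]
tcp_rot: [0.898, -0.439, 0.001, 0.0]
ft_force: [0.9, -0.4, -0.3]
grip_width: 0.0323
grip_force: 70.5
time_s: 6.23
ee_pos: [0.4212, -0.1711, 0.1012]
tcp_rot: [0.898, -0.439, -0.003, -0.0]
ft_force: [0.7, -0.5, -0.1]
grip_width: 0.0325
grip_force: 70.7
time_s: 6.65
ee_pos: [0.4223, -0.1717, 0.1406]
tcp_rot: [0.898, -0.439, -0.001, -0.0]
ft_force: [-0.3, -0.3, -2.3]
grip_width: 0.0325
grip_force: 70.7
[486.9861 214.0837]
tcp [ 422.  -171.5  140.2] yaw -142.1 j6 1.9 F [-0.5  0.7 -1.2] w 0.0324 t 6.7
shift [-264.6 -288.   -29.2] turn [ -0.1   0.2 -85.4] or [ 0.2  0.1 94.6]
```

View pics/w5.png

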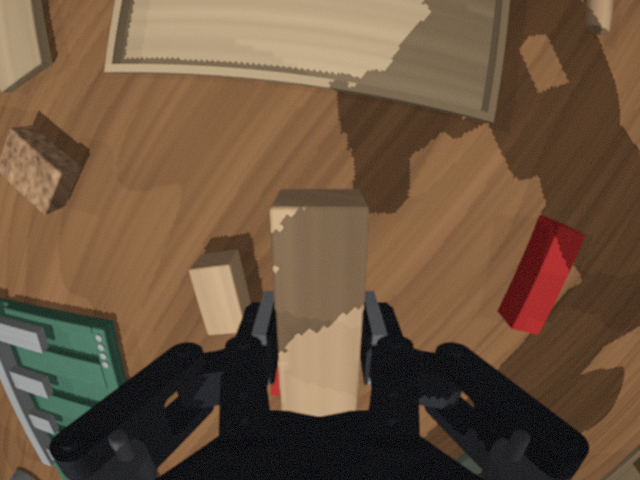

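```bash
python3 -m jog '[[[-25,-27,-10,0,0,0,-1],[-50,-54,-20,0,0,0,-1],[-75,-82,-29,0,0,0,-1],[-100,-110,-29,0,0,0,-1],[-130,-140,-29,0,0,0,-1]]]' 70 >/dev/null;  python3 -m jog '[[[-25,-27,0,0,0,-5,-1],[-50,-54,0,0,0,-12,-1],[-75,-82,0,0,0,-19,-1],[-100,-110,0,0,0,-26,-1],[-134,-147,0,0,0,-33,-1]]]' 70 >/dev/null;python3 -m jog '[[[0,0,0,0,0,-7,-1],[0,0,0,0,0,-14,-1],[0,0,0,0,0,-21,-1],[0,0,0,0,0,-28,-1],[0,0,0,0,0,-35,-1]]]' >/dev/null;python3 -m jog '[[[0,0,0,0,0,-7,-1],[0,0,0,0,0,-14,-1],[0,0,0,0,0,-17.4,-1],[0,0,0,0,0,-17.4,-1],[0,0,0,0,0,-17.4,-1]]]'
python3 - <<'E'
from h import *
c=shot("wrist","w6")
yaw=33.3;p2=-86.0*np.array([-.5451,.8383])+525*np.array([.8383,.5451])
go([p2[0]/1e3,p2[1]/1e3,.17],yaw-90)
im=cv2.resize(c["pixels"][80:480,120:560,::-1],None,fx=1.5,fy=1.5,interpolation=cv2.INTER_CUBIC)
cv2.imwrite("pics/w6c.png",cv2.convertScaleAbs(im,alpha=1.6,beta=-30))
E
```

```text
time_s: 8.37
ee_pos: [0.4853, 0.2026, 0.1692]
tcp_rot: [0.958, 0.285, -0.002, -0.0]
ft_force: [0.3, 0.3, -1.0]
grip_width: 0.0326
grip_force: 70.8
tcp [485.5 202.7 169.6] yaw -56.8 j6 1.22 F [ 0.2 -0.3 -0.7] w 0.0325 t 8.4167
shift [ 7.5 -8.7 -0.4] turn [-0.1  0.2 -0.1] or [2.000e-01 1.000e-01 1.799e+02]
```

View pics/w6c.png

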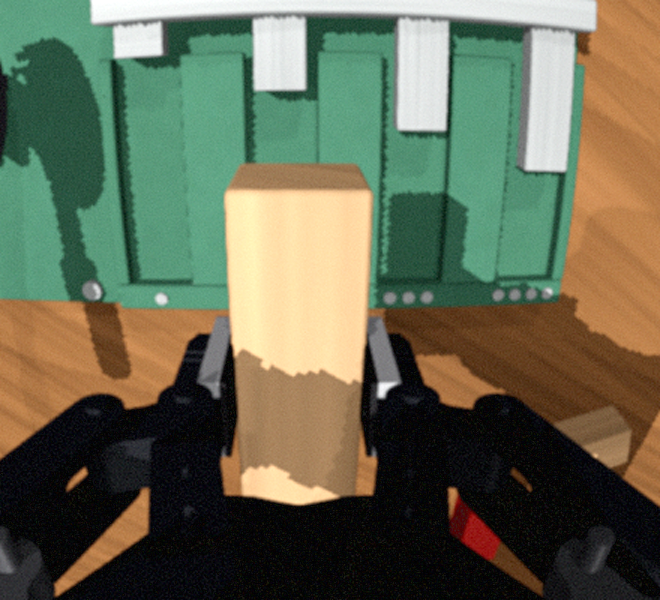

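Run:
```python
from h import *
c=load("w6")
P=lambda a:np.array(a)/1.5+[120,80]
E=[((182,55),(193,280)),((243,55),(247,160)),((319,52),(320,160)),((382,52),(381,270)),((455,57),(446,278)),((511,58),(497,275))]
x=np.array([.8383,.5451]);y=np.array([-x[1],x[0]])
W=[plane(c,P(e),.02,1)*1e3 for e in E]
print([np.degrees(np.arctan2(*(w[0]-w[1])[1::-1])).round(2) for w in W])
for w in W: print((w[:,:2]@y).round(1),(w[:,:2]@x).round(1))
for z in (.02,.025,.03):
 st=plane(c,P([(162,299),(408,297),(523,294.5)]),z,1)[:,:2]*1e3
 print(z,"studs lat",(st@y).round(1),"x",(st@x).round(1))
# stud 3,4 heights by two views
a=load("w3")
for p,q in(((503,519),(408,297)),((682,514),(523,294.5))):
  X=tri(rays(a,np.array(p)/3.6+[260,50],1),rays(c,P(q),1))*1e3;print("stud xyz",X.round(1),X[:2]@y,X[:2]@x)
for p,q in(((165,510),(193,280)),((549,493),(446,278)),((635,490),(497,275))):
  X=tri(rays(a,np.array(p)/3.6+[260,50],1),rays(c,P(q),1))*1e3;print("ridge corner xyz",X.round(1),X[:2]@y,X[:2]@x)
```

```text
[np.float64(33.25), np.float64(34.46), np.float64(34.09), np.float64(34.94), np.float64(34.64), np.float64(34.49)]
[-33.3 -33.7] [599.7 473.1]
[-65.5 -66.9] [598.7 542.8]
[-104.8 -105.8] [600.2 542.8]
[-137.5 -141.6] [600.9 479.9]
[-177.  -180.5] [600.2 474.6]
[-209.1 -212.3] [601.9 476.2]
0.02 studs lat [ -14.1 -158.6 -231.5] x [460.6 462.8 463. ]
0.025 studs lat [ -15.5 -157.5 -229.2] x [462.9 465.1 465.3]
0.03 studs lat [ -16.8 -156.4 -226.8] x [465.3 467.4 467.6]
stud xyz [474.8 119.5  20.9] -158.63788809086415 463.1711947288884
stud xyz [514.5  59.5  21.6] -230.59690972127217 463.6989392168599
ridge corner xyz [410.8 229.2  11.1] -31.816333250629175 469.34544719096795
ridge corner xyz [493.7 105.5  12.6] -180.70375391796986 471.3737702983712
ridge corner xyz [512.7  75.7   8.3] -216.01580027383957 471.0611873627133
```

```bash
python3 -m jog '[[[7,-9,0,0,0,-0.6,-1],[7,-9,20,0,0,-0.6,-1],[7,-9,55,0,0,-0.6,-1],[7,-9,80,0,0,-0.6,-1],[7,-9,80,0,0,-0.6,-1]]]' >/dev/null;python3 -m jog '[[[0,0,0,0,0,0,-1],[0,0,0,0,0,0,-1],[0,0,0,0,0,0,-1],[0,0,0,0,0,0,-1],[0,0,0,0,0,0,-1]]]'>/dev/null
python3 - <<'E'
from h import *
go([.4866,.2143,.0235],-56.25)
c=shot("wrist","w7")
im=cv2.resize(c["pixels"][40:440,120:560,::-1],None,fx=1.5,fy=1.5,interpolation=cv2.INTER_CUBIC)
cv2.imwrite("pics/w7c.png",cv2.convertScaleAbs(im,alpha=1.6,beta=-30))
E
```

```text
tcp [488.7 214.6  93. ] yaw -56.1 j6 1.23 F [ 0.2 -1.  -1.2] w 0.0325 t 9.25
shift [-2.1 -0.9 69.5] turn [ 0.1 -0.2  0.1] or [ 3.000e-01  1.000e-01 -1.799e+02]
```

View pics/w7c.png

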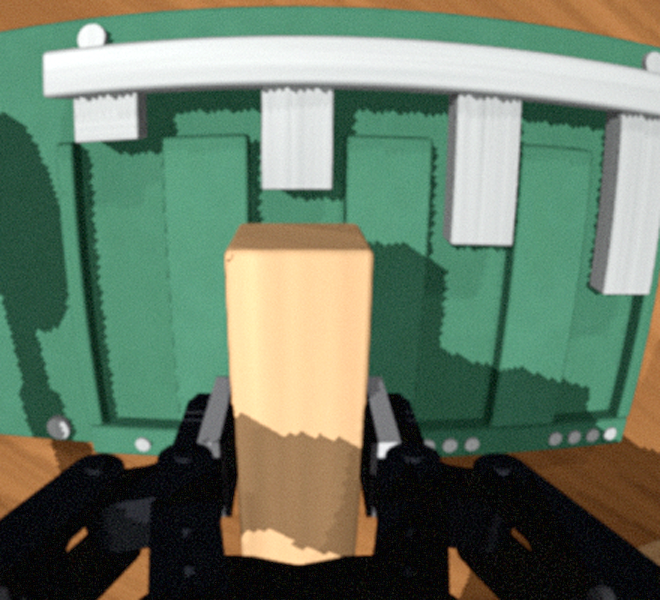

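```bash
python3 -m jog '[[[-2,-0.9,10,0,0,0,-1],[-2,-0.9,25,0,0,0,-1],[-2,-0.9,40,0,0,0,-1],[-2,-0.9,53,0,0,0,-1],[-2,-0.9,58,0,0,0,-1]]]';python3 -m jog '[[[0,0,2,0,0,0,-1],[0,0,4,0,0,0,-1],[0,0,7,0,0,0,-1],[0,0,9,0,0,0,-1],[0,0,11,0,0,0,-1]]]'; python3 -m jog '[[[0,0,0,0,0,0,-1],[0,0,0,0,0,0,-1],[0,0,0,0,0,0,-1],[0,0,0,0,0,0,-1],[0,0,0,0,0,0,-1]]]'
python3 - <<'E'
from h import *
go([.4866,.2143,.0235],-56.25)
E
```

```text
time_s: 9.72
ee_pos: [0.4831, 0.2133, 0.0307]
tcp_rot: [0.957, 0.291, -0.002, -0.0]
ft_force: [-2.2, -0.4, -1.8]
grip_width: 0.0327
grip_force: 70.7
time_s: 10.13
ee_pos: [0.4858, 0.2141, 0.0229]
tcp_rot: [0.957, 0.291, 0.001, 0.0]
ft_force: [-7.6, -2.4, 19.8]
grip_width: 0.0329
grip_force: 73.6
time_s: 10.55
ee_pos: [0.4859, 0.2141, 0.0229]
tcp_rot: [0.957, 0.291, 0.001, 0.0]
ft_force: [0.4, 0.2, 4.5]
grip_width: 0.0324
grip_force: 71.4
tcp [485.9 214.1  22.9] yaw -56.1 j6 1.23 F [0.4 0.2 4.5] w 0.0324 t 10.55
shift [ 0.7  0.2 -0.6] turn [ 0.  -0.1  0.1] or [ 1.000e-01  0.000e+00 -1.799e+02]
```

```bash
python3 -m jog '[[[0,0,0,0,0,0,0],[0,0,0,0,0,0,0.5],[0,0,0,0,0,0,1],[0,0,0,0,0,0,1],[0,0,0,0,0,0,1]]]';python3 -m jog '[[[0,0,-30,0,0,0,1],[0,0,-60,0,0,0,1],[0,0,-100,0,0,0,1],[0,0,-140,0,0,0,1],[0,0,-170,0,0,0,1]]]'>/dev/null
python3 - <<'E'
from h import *
c=shot("wrist","w8");t=shot("top","t8")
h=cv2.cvtColor(c["pixels"],cv2.COLOR_RGB2HSV)
m=cv2.inRange(h,(10,60,165),(24,125,255));m=cv2.morphologyEx(m,cv2.MORPH_OPEN,np.ones((3,3)))
for p,r in rects(c,m,.044,1,80):
    if .2e3<r[0]<.85e3 and abs(r[1])<500 and r[2]<200: print(p,r)
h=cv2.cvtColor(t["pixels"],cv2.COLOR_RGB2HSV)
m=cv2.inRange(h,(10,60,165),(24,125,255))
for p,r in rects(t,m,.034,0,80):
    if .2e3<r[0]<.85e3 and abs(r[1])<500 and r[2]<200: print(p,r)
go([.4503,-.0787,.2],-134.3)
E
```

```text
time_s: 10.97
ee_pos: [0.4849, 0.2138, 0.0219]
tcp_rot: [0.957, 0.291, -0.0, -0.0]
ft_force: [0.1, -0.3, -0.9]
grip_width: 0.085
grip_force: 0.0
[318. 214.] [486.5 215.   98.7  32.3  34. ]
[267. 264.] [473.  197.4  65.9  27.3  12.5]
[372. 180.] [ 753.9 -146.5   96.9   56.6  -36.2]
tcp [489.7 215.1 199.3] yaw -56.1 j6 1.23 F [ 1.1 -0.2 -0.3] w 0.0853 t 11.4833
shift [-196.5  222.    -2.2] turn [-0.3 -0.8 78.2] or [   0.9   -0.3 -101.8]
```

```bash
python3 -m jog '[[[-25,28,0,0,0,0,1],[-50,56,0,0,0,0,1],[-75,85,0,0,0,0,1],[-100,115,0,0,0,0,1],[-120,140,0,0,0,4,1]]]' >/dev/null;  python3 -m jog '[[[-25,28,0,0,0,7,1],[-50,56,0,0,0,14,1],[-77,82,0,0,0,21,1],[-77,82,0,0,0,28,1],[-77,82,0,0,0,35,1]]]' >/dev/null;python3 -m jog '[[[0,0,0,0,0,7,1],[0,0,0,0,0,14,1],[0,0,0,0,0,21,1],[0,0,0,0,0,28,1],[0,0,0,0,0,35,1]]]' >/dev/null;python3 -m jog '[[[0,0,0,0,0,4,1],[0,0,0,0,0,4,1],[0,0,0,0,0,4,1],[0,0,0,0,0,4,1],[0,0,0,0,0,4,1]]]'>/dev/null
python3 - <<'E'
from h import *
c=shot("wrist","w9")
h=cv2.cvtColor(c["pixels"],cv2.COLOR_RGB2HSV)
m=cv2.inRange(h,(10,60,165),(24,125,255));m=cv2.morphologyEx(m,cv2.MORPH_OPEN,np.ones((3,3)))
for p,r in rects(c,m,.034,1,80):
    if .2e3<r[0]<.85e3 and abs(r[1])<500 and r[2]<200: print(p,r)
go([.4503,-.0787,.08],-134.3)
E
```

```text
[ 81. 354.] [508.2 243.3  48.5  33.2  33.7]
[309. 203.] [450.4 -78.9  58.6  32.6 -43.7]
[552.  76.] [ 388.7 -323.9   34.8    8.1  -60.8]
[540.  68.] [ 402.3 -316.7   22.4   11.6  -58.6]
[137.  67.] [642.4 -60.6  21.6  11.  -44.6]
[637.  26.] [ 361.  -469.4   39.6   12.2  -50.1]
[409.   9.] [ 509.2 -247.    90.2   31.4   51.7]
[383.  17.] [ 520.6 -231.9  103.2    5.4   29.5]
tcp [437.5 -78.6 192. ] yaw -134.1 j6 1.97 F [-1.3 -0.1 -0.4] w 0.0852 t 13.2
shift [  9.3  -8.9 112. ] turn [0.  0.  0.2] or [  -0.     0.  -179.8]
```

```bash
python3 -m jog '[[[9,-9,20,0,0,0,1],[9,-9,55,0,0,0,1],[9,-9,90,0,0,0,1],[9,-9,120,0,0,0,1],[9,-9,140,0,0,0,1]]]' >/dev/null; python3 -m jog '[[[0,0,0,0,0,0,1],[0,0,0,0,0,0,1],[0,0,0,0,0,0,1],[0,0,0,0,0,0,1],[0,0,0,0,0,0,1]]]' >/dev/null
python3 - <<'E'
from h import *
go([.4504,-.0788,.013],-134)
E
```

```text
tcp [452.1 -79.1  54.1] yaw -134.1 j6 1.98 F [ 0.5 -0.5  0.6] w 0.0853 t 14.0333
shift [-1.6  1.  41.1] turn [-0.1 -0.2 -0.1] or [ -0.4   0.2 179.9]
```

```bash
python3 -m jog '[[[-1.5,1,15,0,0,0,1],[-1.5,1,41,0,0,0,1],[-1.5,1,41,0,0,0,1],[-1.5,1,41,0,0,0,1],[-1.5,1,41,0,0,0,1]]]' 70 ; python3 -m jog '[[[0,0,0,0,0,0,-1],[0,0,0,0,0,0,-1],[0,0,0,0,0,0,-1],[0,0,0,0,0,0,-1],[0,0,0,0,0,0,-1]]]' 70;python3 -m jog '[[[0,0,0,0,0,0,-1],[0,0,0,0,0,0,-1],[0,0,-20,0,0,0,-1],[0,0,-55,0,0,0,-1],[0,0,-90,0,0,0,-1]]]' 70 >/dev/null;python3 -m jog '[[[0,0,-20,0,0,0,-1],[0,0,-50,0,0,0,-1],[0,0,-65,0,0,0,-1],[0,0,-65,0,0,0,-1],[0,0,-65,0,0,0,-1]]]' 70
python3 - <<'E'
from h import *
# pocket4: clamp yaw 33.75, stud-line
a=np.radians(33.75);X=np.array([np.cos(a),np.sin(a)]);Y=np.array([-X[1],X[0]])
x=np.array([.8383,.5451]);y=np.array([-x[1],x[0]])
p2=524.5*x-85.7*y; p4=p2-144*Y-20*X
s4=463.4*x-230.8*y; p4b=s4+(7.2+35)*X
print(p4,p4b)
p=(p4+p4b)/2e3
go([p[0],p[1],.17],-56.25)
E
```

```text
time_s: 14.45
ee_pos: [0.4495, -0.0785, 0.0124]
tcp_rot: [0.927, -0.376, 0.001, -0.0]
ft_force: [0.2, 0.4, 0.2]
grip_width: 0.0852
grip_force: 0.0
time_s: 14.87
ee_pos: [0.4496, -0.0785, 0.0122]
tcp_rot: [0.927, -0.376, 0.001, -0.0]
ft_force: [1.6, -0.8, -0.1]
grip_width: 0.0326
grip_force: 70.3
time_s: 15.7
ee_pos: [0.4488, -0.0782, 0.1664]
tcp_rot: [0.927, -0.376, 0.001, -0.0]
ft_force: [-0.1, 0.3, -0.7]
grip_width: 0.0327
grip_force: 70.5
[549.77614131  83.21961117] [549.36531764  82.56476383]
tcp [448.8 -78.2 166.4] yaw -134.1 j6 1.98 F [-0.1  0.3 -0.7] w 0.0327 t 15.7
shift [ -39.8 -185.8   -3.6] turn [  0.   -0.1 -77.9] or [-1.000e-01 -0.000e+00  1.021e+02]
```

```bash
python3 -m jog '[[[-8,-37,0,0,0,-5,-1],[-16,-74,0,0,0,-10,-1],[-24,-110,0,0,0,-15,-1],[-32,-148,0,0,0,-20,-1],[-40,-186,0,0,0,-27,-1]]]' 70 >/dev/null;  python3 -m jog '[[[0,0,0,0,0,-7,-1],[0,0,0,0,0,-14,-1],[0,0,0,0,0,-21,-1],[0,0,0,0,0,-28,-1],[0,0,0,0,0,-35,-1]]]' >/dev/null;python3 -m jog '[[[0,0,20,0,0,-7,-1],[0,0,50,0,0,-14,-1],[0,0,75,0,0,-16,-1],[0,0,75,0,0,-16,-1],[0,0,75,0,0,-16,-1]]]'>/dev/null;python3 -m jog '[[[0,0,0,0,0,0,-1],[0,0,0,0,0,0,-1],[0,0,0,0,0,0,-1],[0,0,0,0,0,0,-1],[0,0,0,0,0,0,-1]]]'
python3 - <<'E'
from h import *
go([.5491,.0825,.0225],-56.25)
c=shot("wrist","w10")
im=cv2.resize(c["pixels"][40:440,120:560,::-1],None,fx=1.5,fy=1.5,interpolation=cv2.INTER_CUBIC)
cv2.imwrite("pics/w10c.png",cv2.convertScaleAbs(im,alpha=1.6,beta=-30))
E
```

```text
time_s: 17.37
ee_pos: [0.5502, 0.0832, 0.0924]
tcp_rot: [0.957, 0.291, 0.001, 0.0]
ft_force: [0.2, -0.3, -0.9]
grip_width: 0.0326
grip_force: 70.5
tcp [550.2  83.2  92.4] yaw -56.1 j6 0.97 F [ 0.2 -0.3 -0.9] w 0.0326 t 17.3667
shift [-1.4 -0.1 69.9] turn [ 0.1 -0.1  0.1] or [ 2.000e-01  1.000e-01 -1.799e+02]
```

View pics/w10c.png

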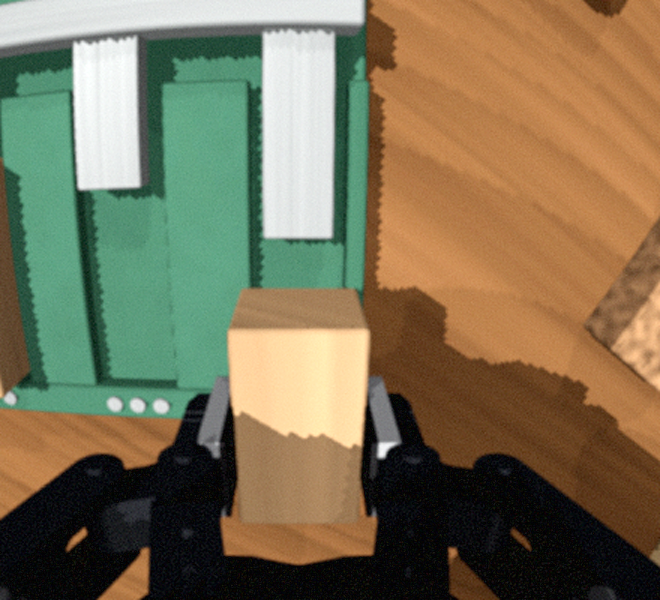

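```bash
python3 -m jog '[[[-1.4,-0.4,10,0,0,0,-1],[-1.4,-0.4,25,0,0,0,-1],[-1.4,-0.4,40,0,0,0,-1],[-1.4,-0.4,53,0,0,0,-1],[-1.4,-0.4,58,0,0,0,-1]]]';python3 -m jog '[[[0,0,2,0,0,0,-1],[0,0,4,0,0,0,-1],[0,0,7,0,0,0,-1],[0,0,9,0,0,0,-1],[0,0,11,0,0,0,-1]]]'; python3 -m jog '[[[0,0,0,0,0,0,-1],[0,0,0,0,0,0,-1],[0,0,0,0,0,0,-1],[0,0,0,0,0,0,-1],[0,0,0,0,0,0,-1]]]'
python3 - <<'E'
from h import *
go([.5491,.0825,.0225],-56.25)
E
```

```text
time_s: 17.83
ee_pos: [0.5458, 0.0827, 0.0305]
tcp_rot: [0.957, 0.291, -0.002, -0.001]
ft_force: [-0.2, -0.0, -0.8]
grip_width: 0.0327
grip_force: 70.5
time_s: 18.25
ee_pos: [0.5486, 0.0828, 0.0227]
tcp_rot: [0.957, 0.291, 0.001, 0.0]
ft_force: [-0.4, 0.8, -1.1]
grip_width: 0.0329
grip_force: 70.5
time_s: 18.67
ee_pos: [0.5481, 0.0828, 0.0224]
tcp_rot: [0.957, 0.291, 0.0, 0.0]
ft_force: [-0.2, 0.4, -0.3]
grip_width: 0.0326
grip_force: 70.5
tcp [548.1  82.8  22.4] yaw -56.1 j6 0.97 F [-0.2  0.4 -0.3] w 0.0326 t 18.6667
shift [ 0.6  0.8 -0.1] turn [ 0.  -0.   0.1] or [   0.     0.  -179.9]
```

```bash
python3 -m jog '[[[0,0,0,0,0,0,0],[0,0,0,0,0,0,0.5],[0,0,0,0,0,0,1],[0,0,0,0,0,0,1],[0,0,0,0,0,0,1]]]';python3 -m jog '[[[0,0,-30,0,0,0,1],[0,0,-60,0,0,0,1],[0,0,-100,0,0,0,1],[0,0,-140,0,0,0,1],[0,0,-170,0,0,0,1]]]'>/dev/null
python3 - <<'E'
from h import *
c=shot("wrist","w11")
h=cv2.cvtColor(c["pixels"],cv2.COLOR_RGB2HSV)
m=cv2.inRange(h,(10,60,165),(24,125,255));m=cv2.morphologyEx(m,cv2.MORPH_OPEN,np.ones((3,3)))
for p,r in rects(c,m,.044,1,80):
    if .2e3<r[0]<.85e3 and abs(r[1])<500 and r[2]<200: print(p,r)
c=load("w3");m=cv2.inRange(c["pixels"],(0,0,0),(60,60,60))[170:260,190:230]
v,u=np.nonzero(m);print(v.min()+170,v.max()+170,[ (r+170,np.nonzero(m[r])[0].mean()+190,np.nonzero(m[r])[0].size) for r in range(12,82,10)])
w=plane(c,[(213,250),(209,182)],.1,1);print(w)
go([.30,.30,.25],-56.25)
E
```

```text
time_s: 19.08
ee_pos: [0.5481, 0.0827, 0.0223]
tcp_rot: [0.957, 0.291, 0.0, 0.0]
ft_force: [0.4, 0.1, 0.2]
grip_width: 0.0848
grip_force: 0.0
[499. 438.] [ 433.2 -274.3   65.8   31.6   63. ]
[595. 341.] [ 605.8 -283.8  147.5   22.1   31.3]
[581. 315.] [ 610.1 -221.9  149.3  131.2   12.4]
[318. 215.] [550.   84.3  58.   32.   34.1]
[603. 171.] [ 751.1 -120.9   89.    37.6  -36.3]
[152. 193.] [486.3 215.5  98.5  32.1  33.9]
178 251 [(182, np.float64(208.5), 16), (192, np.float64(209.0), 17), (202, np.float64(209.5), 18), (212, np.float64(210.0), 17), (222, np.float64(211.0), 17), (232, np.float64(212.0), 17), (242, np.float64(213.0), 17)]
[[0.31042121 0.29720069 0.1       ]
 [0.38251635 0.3374602  0.1       ]]
tcp [553.1  82.9 202.5] yaw -56.1 j6 0.97 F [3.6 0.9 3.7] w 0.0857 t 19.55
shift [ -88.4 -320.9  -51.4] turn [ 0.5 -0.7  0.1] or [   1.2    0.8 -179.9]
```

```bash
python3 -m jog '[[[-12,-40,-10,0,0,0,1],[-24,-80,-20,0,0,0,1],[-36,-120,-30,0,0,0,1],[-48,-155,-40,0,0,0,1],[-55,-190,-48,0,0,0,1]]]' >/dev/null; python3 -m jog '[[[0,-40,0,0,0,0,1],[0,-80,0,0,0,0,1],[-2,-110,0,0,0,0,1],[-2,-110,0,0,0,0,1],[-2,-110,0,0,0,0,1]]]' >/dev/null; python3 -m jog '[[[0,0,0,0,0,0,1],[0,0,0,0,0,0,1],[0,0,0,0,0,0,1],[0,0,0,0,0,0,1],[0,0,0,0,0,0,1]]]'
python3 - <<'E'
from h import *
go([.331,.311,.25],-56.25)
c=shot("wrist","w12")
print(proj(c,[[.331,.311,.1],[.310,.297,.1],[.3825,.3375,.1]],1))
E
```

```text
time_s: 20.8
ee_pos: [0.3341, 0.2994, 0.2401]
tcp_rot: [0.957, 0.29, -0.0, 0.0]
ft_force: [-0.2, 0.2, -0.6]
grip_width: 0.0853
grip_force: 0.0
tcp [334.1 299.4 240.1] yaw -56.2 j6 1.52 F [-0.2  0.2 -0.6] w 0.0853 t 20.8
shift [  3.9 -11.3  -9.9] turn [0. 0. 0.] or [  -0.    0. -180.]
[[304.66814616 216.32967558]
 [304.96615857 246.40828385]
 [312.80001723 143.23616844]]
```

View pics/w12.png

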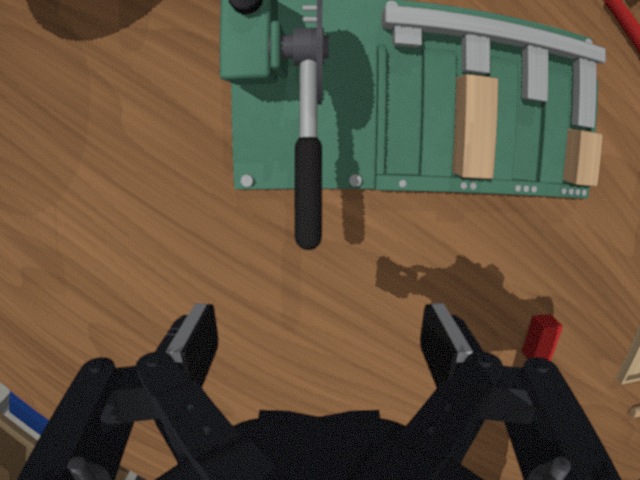

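Run:
```python
from h import *
a=load("w3");c=load("w12")
T=tri(rays(a,(213.3,251),1),rays(c,(308.2,249),1));S=tri(rays(a,(208.2,178.5),1),rays(c,(308.8,138),1))
print("tip",T*1e3,"start",S*1e3,np.linalg.norm(T-S)*1e3)
d=(T-S)/np.linalg.norm(T-S);print("dir yaw",np.degrees(np.arctan2(-d[1],-d[0])),"el",np.degrees(np.arcsin(d[2])))
# on planes at text heights
Tp=plane(c,[(308.2,249)],.104,1)[0];Sp=plane(c,[(308.8,138)],.0925,1)[0];print(Tp*1e3,Sp*1e3,np.linalg.norm(Tp-Sp)*1e3,np.degrees(np.arctan2(*(Sp-Tp)[1::-1])))
Tp=plane(a,[(213.3,251)],.104,1)[0];Sp=plane(a,[(208.2,178.5)],.0925,1)[0];print(Tp*1e3,Sp*1e3,np.linalg.norm(Tp-Sp)*1e3,np.degrees(np.arctan2(*(Sp-Tp)[1::-1])))
print("release@86",plane(a,[(162,83)],.086,1)*1e3)
```

```text
tip [312.79088137 295.38559144 108.20645178] start [383.47043395 341.94496793  91.71655667] 86.22813538773572
dir yaw 33.374453891751806 el 11.0249051804799
[310.87732936 294.30052885 104.        ] [383.72600575 342.2024141   92.5       ] 87.94185727805466 33.327050570814265
[311.3669032  296.00992844 104.        ] [383.48710968 341.54727699  92.5       ] 86.06523279183492 32.2686836967125
release@86 [[455.85671778 449.00982092  86.        ]]
```

```bash
python3 -m jog '[[[8,-11,20,0,0,0,1],[8,-11,55,0,0,0,1],[8,-11,90,0,0,0,1],[8,-11,120,0,0,0,1],[8,-11,120,0,0,0,1]]]' >/dev/null; python3 -m jog '[[[0,0,0,0,0,0,1],[0,0,0,0,0,0,1],[0,0,0,0,0,0,1],[0,0,0,0,0,0,1],[0,0,0,0,0,0,1]]]' >/dev/null
python3 - <<'E'
from h import *
go([.336,.3112,.081],-56.4)
E
```

```text
tcp [335.3 314.5 122.1] yaw -56.1 j6 1.54 F [ 0.2 -0.6  0.8] w 0.085 t 21.6833
shift [-1.4  3.1 41.1] turn [ 0.  -0.2  0.3] or [   0.4    0.  -179.7]
```

```bash
python3 -m jog '[[[-1.4,3,10,0,0,0.3,1],[-1.4,3,30,0,0,0.3,1],[-1.4,3,41,0,0,0.3,1],[-1.4,3,41,0,0,0.3,1],[-1.4,3,41,0,0,0.3,1]]]' 50 >/dev/null; python3 -m jog '[[[0,0,0,0,0,0,-0.5],[0,0,0,0,0,0,-0.8],[0,0,0,0,0,0,-1],[0,0,0,0,0,0,-1],[0,0,0,0,0,0,-1]]]' 50; python3 -m jog '[[[0,0,0,0,0,0,-1],[0,0,0,0,0,0,-1],[0,0,0,0,0,0,-1],[0,0,0,0,0,0,-1],[0,0,0,0,0,0,-1]]]' 50
python3 - <<'E'
from h import *
go([.336,.3112,.081],-56.4)
g=arm.get_obs()["ee_pos"]*1e3;x=np.array([.8315,.5556])
th0=np.radians(10)
for th in(.15,.3,.45,.6,.75,.9,.98):
    t=th0+th;print(th,"dx",round(140*(np.cos(th0)-np.cos(t)),1),"dz",round(-140*(np.sin(t)-np.sin(th0)),1))
E
```

```text
time_s: 22.52
ee_pos: [0.3348, 0.3106, 0.0797]
tcp_rot: [0.957, 0.289, 0.001, -0.0]
ft_force: [-0.5, 0.4, 0.4]
grip_width: 0.0254
grip_force: 0.0
time_s: 22.93
ee_pos: [0.3349, 0.3104, 0.0798]
tcp_rot: [0.957, 0.289, 0.0, 0.0]
ft_force: [-0.4, -1.7, 4.9]
grip_width: 0.021
grip_force: 48.7
tcp [334.9 310.4  79.8] yaw -56.4 j6 1.54 F [-0.4 -1.7  4.9] w 0.021 t 22.9333
shift [ 1.3 -0.1 -1.2] turn [ 0. -0. -0.] or [-1.0e-01 -0.0e+00  1.8e+02]
0.15 dx 5.2 dz -20.3
0.3 dx 13.3 dz -39.7
0.45 dx 24.3 dz -57.5
0.6 dx 37.8 dz -73.6
0.75 dx 53.6 dz -87.5
0.9 dx 71.2 dz -98.8
0.98 dx 81.3 dz -103.7
```

```bash
python3 -m jog '[[[1.4,0,-6.9,0,0,0,-1],[3.1,0,-13.7,0,0,0,-1],[5.2,0,-20.3,0,0,0,-1],[7.6,0,-26.9,0,0,0,-1],[10.3,0,-33.4,0,0,0,-1]]]' 50; python3 -m jog '[[[3,0,-6.3,0,0,0,-1],[6.4,0,-12.4,0,0,0,-1],[10.1,0,-18.4,0,0,0,-1],[14,0,-24.1,0,0,0,-1],[18.2,0,-29.7,0,0,0,-1]]]'; python3 -m jog '[[[4.5,0,-5.4,0,0,0,-1],[9.3,0,-10.5,0,0,0,-1],[14.3,0,-15.4,0,0,0,-1],[19.6,0,-20,0,0,0,-1],[25.1,0,-24.4,0,0,0,-1]]]';python3 - <<'E'
from h import *
go([.3349,.3104,.0798])
E
```

```text
time_s: 23.35
ee_pos: [0.3417, 0.3149, 0.1108]
tcp_rot: [0.957, 0.289, -0.002, 0.001]
ft_force: [3.2, 0.9, -12.4]
grip_width: 0.02
grip_force: 49.4
time_s: 23.77
ee_pos: [0.3568, 0.325, 0.1411]
tcp_rot: [0.957, 0.289, -0.002, 0.001]
ft_force: [1.4, -2.7, -15.3]
grip_width: 0.0201
grip_force: 49.8
time_s: 24.18
ee_pos: [0.3791, 0.3398, 0.1665]
tcp_rot: [0.957, 0.289, -0.001, 0.0]
ft_force: [1.5, -3.0, -18.0]
grip_width: 0.0197
grip_force: 49.6
tcp [379.1 339.8 166.5] yaw -56.4 j6 1.55 F [  1.5  -3.  -18. ] w 0.0197 t 24.1833
shift [-53.    0.   86.8] turn [ 0.   0.1 -0. ] or [  0.2  -0.  180. ]
```

```bash
python3 -m jog '[[[5.7,0,-4,0,0,0,-1],[11.5,0,-7.8,0,0,0,-1],[17.6,0,-11.3,0,0,0,-1],[23.8,0,-14.5,0,0,0,-1],[27.7,0,-16.2,0,0,0,-1]]]' 50; python3 -m jog '[[[0,0,0,0,0,0,-1],[0,0,0,0,0,0,-1],[0,0,0,0,0,0,-1],[0,0,0,0,0,0,-1],[0,0,0,0,0,0,-1]]]'
python3 - <<'E'
from h import *
go([.3349,.3104,.0798])
c=shot("wrist","w13")
E
```

```text
time_s: 24.6
ee_pos: [0.4028, 0.3556, 0.1829]
tcp_rot: [0.957, 0.289, -0.0, 0.0]
ft_force: [-0.3, -4.9, -19.0]
grip_width: 0.0192
grip_force: 49.6
time_s: 25.02
ee_pos: [0.4021, 0.3552, 0.1825]
tcp_rot: [0.957, 0.289, -0.0, 0.0]
ft_force: [3.0, -3.8, -20.5]
grip_width: 0.0195
grip_force: 49.7
tcp [402.1 355.2 182.5] yaw -56.4 j6 1.55 F [  3.   -3.8 -20.5] w 0.0195 t 25.0167
shift [-8.070e+01  1.000e-01  1.027e+02] turn [ 0.  0. -0.] or [  0.  -0. 180.]
```

View pics/w13.png

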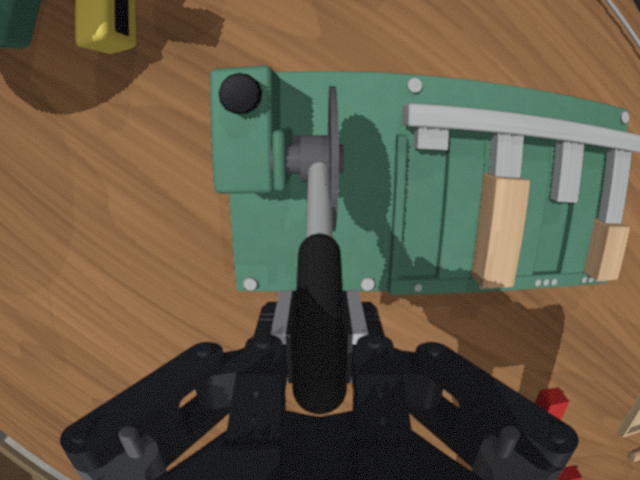

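```bash
python3 -m jog '[[[0,0,0,0,0,0,-0.3],[0,0,0,0,0,0,0.2],[0,0,0,0,0,0,0.8],[0,0,0,0,0,0,1],[0,0,0,0,0,0,1]]]'; python3 -m jog '[[[0,0,-20,0,0,0,1],[0,0,-55,0,0,0,1],[0,0,-90,0,0,0,1],[0,0,-120,0,0,0,1],[0,0,-120,0,0,0,1]]]' >/dev/null; python3 -m jog '[[[0,0,0,0,0,0,1],[0,0,0,0,0,0,1],[0,0,0,0,0,0,1],[0,0,0,0,0,0,1],[0,0,0,0,0,0,1]]]'
python3 - <<'E'
from h import *
a=shot("wrist","w14");s=shot("side","s14");b=load("w13")
# predicted projection of the lever tip/hinge for angles
H=np.array([.4493,.3868,.075]);x=np.array([.8315,.5556,0])
for th in(.6,.9,1.0):
    t=th+np.radians(10);d=-x*np.cos(t)+np.array([0,0,np.sin(t)])
    print(th,proj(a,[H+.085*d,H+.166*d],1).round(0).tolist(),proj(s,[H+.085*d,H+.166*d]).round(0).tolist())
im=np.hstack([a["pixels"][100:400,200:500],cv2.resize(s["pixels"][290:390,200:320],None,fx=3,fy=3)])
cv2.imwrite("pics/l14.png",im[:,:,::-1]);print(im.shape)
E
```

```text
time_s: 25.48
ee_pos: [0.4037, 0.3568, 0.1857]
tcp_rot: [0.957, 0.289, 0.003, -0.001]
ft_force: [-0.2, -0.2, 0.3]
grip_width: 0.0767
grip_force: 0.0
time_s: 26.32
ee_pos: [0.4015, 0.355, 0.3012]
tcp_rot: [0.957, 0.289, -0.002, 0.0]
ft_force: [-0.1, -0.1, -0.2]
grip_width: 0.0855
grip_force: 0.0
0.6 [[319.0, 216.0], [319.0, 307.0]] [[265.0, 329.0], [289.0, 315.0]]
0.9 [[319.0, 197.0], [319.0, 277.0]] [[256.0, 325.0], [270.0, 305.0]]
1.0 [[319.0, 188.0], [319.0, 260.0]] [[252.0, 324.0], [263.0, 303.0]]
(300, 660, 3)
```

View pics/l14.png

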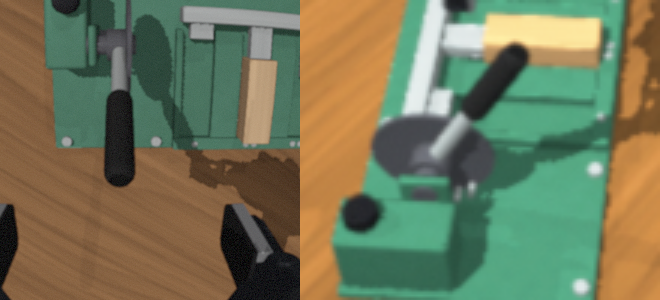

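Run:
```python
from h import *
s=load("s14");print("side",proj(s,[[.254,-.515,z] for z in(.23,.3,.35,.4,.45,.5)]).round(0).tolist())
pts=[]
for n,(u,v) in(("w3",(162,83)),("w13",(240,94)),("w14",(265,102))):
    c=load(n);m=cv2.inRange(c["pixels"],(0,0,0),(50,50,50))
    k,l,st,ce=cv2.connectedComponentsWithStats(m)
    i=min((i for i in range(1,k) if st[i,4]>30),key=lambda i:np.hypot(*(ce[i]-[u,v])));print(n,ce[i],st[i]);pts.append((c,ce[i]))
    print(plane(c,[ce[i]],.086,1)*1e3)
for i,j in((0,1),(0,2),(1,2)):print(tri(rays(*pts[i],1),rays(*pts[j],1))*1e3)
go([.456,.449,.3],-56.4)
```

```text
side [[497.0, 143.0], [502.0, 122.0], [506.0, 106.0], [511.0, 90.0], [515.0, 72.0], [520.0, 54.0]]
w3 [162.29799427  83.6217765 ] [151  73  23  22 349]
[[455.35982125 448.27524629  86.        ]]
w13 [243.33124347  96.79101358] [220  74  42  40 957]
[[454.93636966 448.43323099  86.        ]]
w14 [265.92227979 100.26079447] [252  87  28  27 579]
[[455.3770827  451.46262896  86.        ]]
[455.05401226 448.69672516  84.93442607]
[454.58260366 452.8193054   75.88726375]
[453.08908204 457.48125227  42.95839879]
tcp [401.8 355.1 301.8] yaw -56.4 j6 1.55 F [ 0.2  0.6 -1.1] w 0.0853 t 26.4167
shift [ 97.1 -48.3   1.6] turn [-0.   0.1 -0. ] or [  0.2   0.  180. ]
```

```bash
python3 -m jog '[[[20,-10,0,0,0,0,0],[45,-22,0,0,0,0,-0.5],[75,-36,0,0,0,0,-1],[97,-48,0,0,0,0,-1],[97,-48,0,0,0,0,-1]]]' 40 >/dev/null; python3 -m jog '[[[0,0,20,0,0,0,-1],[0,0,55,0,0,0,-1],[0,0,90,0,0,0,-1],[0,0,125,0,0,0,-1],[0,0,160,0,0,0,-1]]]' >/dev/null; python3 -m jog '[[[0,0,20,0,0,0,-1],[0,0,30,0,0,0,-1],[0,0,30,0,0,0,-1],[0,0,30,0,0,0,-1],[0,0,30,0,0,0,-1]]]'
python3 - <<'E'
from h import *
go([.4552,.4488,.086],-56.4)
E
```

```text
time_s: 27.67
ee_pos: [0.458, 0.45, 0.1154]
tcp_rot: [0.957, 0.289, 0.002, -0.001]
ft_force: [0.1, -0.4, -0.3]
grip_width: 0.0004
grip_force: 0.0
tcp [458.  450.  115.4] yaw -56.4 j6 1.63 F [ 0.1 -0.4 -0.3] w 0.0004 t 27.6667
shift [-3.1 -0.6 29.4] turn [-0.  -0.3 -0. ] or [ -0.4   0.  180. ]
```

```bash
python3 -m jog '[[[-2.5,-0.5,10,0,0,0,-1],[-2.5,-0.5,20,0,0,0,-1],[-2.5,-0.5,28,0,0,0,-1],[-2.5,-0.5,32,0,0,0,-1],[-2.5,-0.5,35,0,0,0,-1]]]'; python3 -m jog '[[[0,0,1,0,0,0,-1],[0,0,2,0,0,0,-1],[0,0,2,0,0,0,-1],[0,0,2,0,0,0,-1],[0,0,2,0,0,0,-1]]]'; python3 -m jog '[[[0,0,0,0,0,0,-1],[0,0,0,0,0,0,-1],[0,0,0,0,0,0,-1],[0,0,0,0,0,0,-1],[0,0,0,0,0,0,-1]]]'
```

```text
time_s: 28.08
ee_pos: [0.4539, 0.448, 0.0777]
tcp_rot: [0.957, 0.289, -0.0, 0.0]
ft_force: [-2.5, -2.0, 11.0]
grip_width: 0.0002
grip_force: 6.3
time_s: 28.5
ee_pos: [0.454, 0.448, 0.0777]
tcp_rot: [0.957, 0.289, -0.0, 0.0]
ft_force: [-4.4, -2.9, 10.1]
grip_width: -0.0003
grip_force: 5.2
time_s: 28.92
ee_pos: [0.454, 0.4481, 0.0778]
tcp_rot: [0.957, 0.289, -0.0, 0.0]
ft_force: [-3.5, -3.0, 10.0]
grip_width: -0.0003
grip_force: 5.2
```

```bash
python3 -m jog '[[[0,0,0,0,0,0,-1],[0,0,0,0,0,0,-1],[0,0,0,0,0,0,-1],[0,0,0,0,0,0,-1],[0,0,0,0,0,0,-1]]]' >/dev/null; python3 -m jog '[[[0,0,0,0,0,0,-1],[0,0,0,0,0,0,-1],[0,0,0,0,0,0,-1],[0,0,0,0,0,0,-1],[0,0,0,0,0,0,-1]]]' >/dev/null; python3 -m jog '[[[0,0,0,0,0,0,-1],[0,0,0,0,0,0,-1],[0,0,0,0,0,0,-1],[0,0,0,0,0,0,-1],[0,0,0,0,0,0,-1]]]' >/dev/null; python3 -m jog '[[[0,0,0,0,0,0,-1],[0,0,0,0,0,0,-1],[0,0,0,0,0,0,-1],[0,0,0,0,0,0,-1],[0,0,0,0,0,0,-1]]]' >/dev/null; python3 -m jog '[[[0,0,0,0,0,0,-1],[0,0,0,0,0,0,-1],[0,0,0,0,0,0,-1],[0,0,0,0,0,0,-1],[0,0,0,0,0,0,-1]]]'
python3 - <<'E'
from h import *
def tips(s):
    m=cv2.inRange(s["pixels"],(0,0,0),(45,45,45))
    k,l,st,ce=cv2.connectedComponentsWithStats(m)
    return [(ce[i].round(),st[i].tolist()) for i in range(1,k) if st[i,4]>40 and 200<ce[i][0]<340 and 270<ce[i][1]<390]
s=shot("side","s15");print("before(.9)",tips(load("s14")));print("down(t1-era)",);print("now",tips(s))
H=np.array([.4493,.3868,.075]);x=np.array([.8315,.5556,0])
for th in(0,.3,.9):
    t=th+np.radians(10);d=-x*np.cos(t)+np.array([0,0,np.sin(t)]);print(th,proj(s,[H+.085*d,H+.166*d]).round(0).tolist())
E
```

```text
time_s: 31.0
ee_pos: [0.4539, 0.448, 0.0777]
tcp_rot: [0.957, 0.289, -0.0, 0.0]
ft_force: [-4.1, -1.9, 10.3]
grip_width: 0.0001
grip_force: 5.2
before(.9) [(array([254., 273.]), [252, 266, 6, 19, 57]), (array([265., 318.]), [255, 306, 20, 24, 168]), (array([220., 361.]), [215, 356, 11, 11, 88])]
down(t1-era)
now [(array([221., 336.]), [210, 307, 20, 60, 461])]
0 [[277.0, 342.0], [311.0, 340.0]]
0.3 [[272.0, 335.0], [303.0, 327.0]]
0.9 [[256.0, 325.0], [270.0, 305.0]]
```

Run:
```python
from h import *
a=cv2.imread("pics/side0.png");b=cv2.imread("pics/s15.png");c=cv2.imread("pics/s14.png")
r=np.s_[322:352,265:325]
print(cv2.absdiff(a[r],b[r]).mean(),cv2.absdiff(a[r],c[r]).mean())
for n,i in(("0",a),("15",b),("14",c)):print(n,[int(i[340,u].mean()) for u in range(270,322,4)])
```

```text
23.86925925925926 32.807037037037034
0 [221, 181, 54, 53, 54, 54, 52, 52, 54, 52, 44, 133, 142]
15 [230, 195, 58, 58, 59, 59, 57, 57, 58, 56, 48, 129, 151]
14 [94, 97, 76, 73, 72, 70, 105, 106, 95, 136, 132, 138, 144]
```

```bash
python3 -m jog '[[[0,0,-20,0,0,0,-1],[0,0,-55,0,0,0,-1],[0,0,-90,0,0,0,-1],[0,0,-125,0,0,0,-0.5],[0,0,-160,0,0,0,0]]]' >/dev/null; python3 -m jog '[[[0,0,-30,0,0,0,0.5],[0,0,-40,0,0,0,1],[0,0,-40,0,0,0,1],[0,0,-40,0,0,0,1],[0,0,-40,0,0,0,1]]]'
python3 - <<'E'
from h import *
c=shot("wrist","w16");t=shot("top","t16")
def pale(c,lo=165):
    h=cv2.cvtColor(c["pixels"],cv2.COLOR_RGB2HSV);m=cv2.inRange(h,(10,60,lo),(26,125,255));return cv2.morphologyEx(m,cv2.MORPH_OPEN,np.ones((3,3)))
for n,c,f in(("w",c,1),("t",t,0),("t2",load("t2"),0),("w2",load("w2"),1)):
  for z in(.02,.044):
    print(n,z,[ (p.tolist(),r.tolist()) for p,r in rects(c,pale(c,150 if z<.03 else 165),z,f,80) if .3e3<r[0]<.7e3 and -420<r[1]<420 and r[2]>45])
go([.4866,.2143,.2],-56)
E
```

```text
time_s: 31.88
ee_pos: [0.453, 0.4471, 0.2727]
tcp_rot: [0.957, 0.289, -0.002, 0.001]
ft_force: [-0.6, -0.2, -0.4]
grip_width: 0.083
grip_force: 0.0
w 0.02 [([628.0, 395.0], [495.2, -314.0, 173.8, 117.8, 30.2]), ([579.0, 293.0], [547.1, 56.4, 65.1, 38.1, 33.3]), ([502.0, 262.0], [501.6, 209.3, 55.5, 36.7, 33.5])]
w 0.044 [([628.0, 395.0], [496.2, -265.3, 159.3, 105.9, 30.2]), ([579.0, 292.0], [545.8, 83.2, 59.3, 33.5, 32.8])]
t 0.02 [([303.0, 242.0], [545.6, 84.2, 59.9, 33.5, 34.3]), ([346.0, 209.0], [654.9, -60.9, 68.2, 40.4, 0.1]), ([420.0, 245.0], [537.7, -308.4, 302.8, 154.0, 29.6])]
t 0.044 [([303.0, 242.0], [543.4, 82.9, 57.2, 31.1, 34.2]), ([419.0, 248.0], [529.1, -304.2, 283.6, 140.2, 29.4])]
t2 0.02 [([380.0, 279.0], [423.6, -173.8, 103.5, 36.4, -51.9]), ([351.0, 271.0], [450.4, -79.1, 59.0, 32.9, -44.7]), ([346.0, 210.0], [654.9, -60.9, 68.2, 40.5, 0.1]), ([420.0, 245.0], [537.8, -308.2, 302.7, 154.0, 29.5])]
t2 0.044 [([380.0, 279.0], [423.1, -171.0, 98.0, 32.5, -52.2]), ([351.0, 271.0], [449.6, -77.9, 58.1, 32.3, -44.7]), ([419.0, 248.0], [529.2, -304.3, 283.4, 140.1, 29.6])]
w2 0.02 [([322.0, 129.0], [423.3, -172.6, 103.9, 35.5, -52.0]), ([244.0, 109.0], [450.7, -75.8, 61.9, 35.4, -44.5]), ([452.0, 80.0], [517.6, -321.3, 254.7, 151.4, 29.6])]
w2 0.044 [([322.0, 129.0], [424.0, -172.6, 97.1, 32.3, -52.1]), ([244.0, 109.0], [450.0, -80.8, 57.7, 32.2, -44.2]), ([480.0, 35.0], [554.7, -368.5, 50.1, 4.8, 28.9]), ([431.0, 68.0], [514.2, -309.8, 226.4, 121.1, 29.4]), ([430.0, 106.0], [513.3, -313.3, 240.1, 142.0, 29.5])]
tcp [453.  447.1 272.4] yaw -56.4 j6 1.63 F [ 0.5 -0.2 -0.7] w 0.0851 t 31.9833
shift [-100.3  212.5   73.1] turn [ 0.   0.3 -0.4] or [  0.5  -0.  179.6]
```

```bash
python3 -m jog '[[[-20,40,0,0,0,0,1],[-40,80,0,0,0,0,1],[-60,120,10,0,0,0,1],[-80,160,30,0,0,0,1],[-100,195,50,0,0,-0.4,1]]]' >/dev/null; python3 -m jog '[[[0,17,20,0,0,0,1],[0,17,23,0,0,0,1],[0,17,23,0,0,0,1],[0,17,23,0,0,0,1],[0,17,23,0,0,0,1]]]' >/dev/null
python3 - <<'E'
from h import *
c=shot("wrist","w17")
h=cv2.cvtColor(c["pixels"],cv2.COLOR_RGB2HSV);m=cv2.inRange(h,(10,60,165),(24,125,255));m=cv2.morphologyEx(m,cv2.MORPH_OPEN,np.ones((3,3)))
for p,r in rects(c,m,.044,1,80):
    if .2e3<r[0]<.85e3 and 0<r[1]<500 and r[2]<200: print(p,r)
go([.48,.21,.09],-56)
E
```

```text
[486. 247.] [546.9  83.9  54.7  32.8  33.3]
[338. 227.] [483.1 212.7  98.2  32.6  34.1]
tcp [487.  236.1 212.6] yaw -55.9 j6 1.27 F [-0.2 -0.6 -0.4] w 0.0856 t 32.8667
shift [-20.6  17.6 122.5] turn [ 0.  -0.1  0.1] or [   0.2    0.  -179.9]
```

```bash
python3 -m jog '[[[-8,8,20,0,0,0,1],[-17,17,55,0,0,0,1],[-17,17,90,0,0,0,1],[-17,17,120,0,0,0,1],[-17,17,130,0,0,0,1]]]' >/dev/null; python3 -m jog '[[[0,0,0,0,0,0,1],[0,0,0,0,0,0,1],[0,0,0,0,0,0,1],[0,0,0,0,0,0,1],[0,0,0,0,0,0,1]]]' >/dev/null
python3 - <<'E'
from h import *
go([.483,.2125,.0235],-56)
E
```

```text
tcp [483.8 211.7  83.8] yaw -56.0 j6 1.23 F [ 0.5  0.1 -0.1] w 0.0856 t 33.7
shift [-0.4 -1.2 60.3] turn [ 0.1 -0.2 -0. ] or [-4.0e-01 -1.0e-01  1.8e+02]
```

```bash
python3 -m jog '[[[0,-1,15,0,0,0,1],[0,-1,40,0,0,0,1],[0,-1,60,0,0,0,1],[0,-1,60,0,0,0,1],[0,-1,60,0,0,0,1]]]' 70 >/dev/null; python3 -m jog '[[[0,0,0,0,0,0,1],[0,0,0,0,0,0,-1],[0,0,0,0,0,0,-1],[0,0,0,0,0,0,-1],[0,0,0,0,0,0,-1]]]' 70; python3 -m jog '[[[0,0,0,0,0,0,-1],[0,0,0,0,0,0,-1],[0,0,-5,0,0,0,-1],[0,0,-15,0,0,0,-1],[0,0,-40,0,0,0,-1]]]' >/dev/null;python3 -m jog '[[[0,0,-30,0,0,0,-1],[0,0,-70,0,0,0,-1],[0,0,-110,0,0,0,-1],[0,0,-120,0,0,0,-1],[0,0,-120,0,0,0,-1]]]'
python3 - <<'E'
from h import *
c=np.array([.5377,-.3083]);u=np.array([.8695,.4939])
p=c-.04*u;print(p);go([p[0],p[1],.18],-150.4)
E
```

```text
time_s: 34.53
ee_pos: [0.4821, 0.2121, 0.0225]
tcp_rot: [0.956, 0.292, 0.001, 0.0]
ft_force: [0.7, -0.3, 0.2]
grip_width: 0.0388
grip_force: 0.0
time_s: 35.37
ee_pos: [0.4841, 0.2126, 0.1867]
tcp_rot: [0.956, 0.292, 0.004, 0.0]
ft_force: [0.5, 0.3, -1.8]
grip_width: 0.0329
grip_force: 70.7
[ 0.50292  -0.328056]
tcp [484.1 212.6 186.7] yaw -56.0 j6 1.23 F [ 0.5  0.3 -1.8] w 0.0329 t 35.3667
shift [-286.6  458.8    5.8] turn [  0.5  -0.2 -85.6] or [-0.3 -0.5 94.4]
```

```bash
python3 -m jog '[[[-18,30,0,0,0,0,-1],[-36,60,0,0,0,0,-1],[-56,90,0,0,0,0,-1],[-76,122,0,0,0,0,-1],[-96,153,0,0,0,0,-1]]]' >/dev/null; python3 -m jog '[[[-18,30,0,0,0,0,-1],[-36,60,0,0,0,0,-1],[-56,90,0,0,0,0,-1],[-76,122,0,0,0,0,-1],[-96,153,0,0,0,0,-1]]]' >/dev/null; python3 -m jog '[[[-18,30,0,0,0,5,-1],[-36,60,0,0,0,12,-1],[-56,90,0,0,0,19,-1],[-76,122,0,0,0,26,-1],[-95,153,0,0,0,33,-1]]]' >/dev/null; python3 -m jog '[[[0,0,0,0,0,7,-1],[0,0,0,0,0,14,-1],[0,0,0,0,0,21,-1],[0,0,0,0,0,28,-1],[0,0,0,0,0,35,-1]]]' >/dev/null; python3 -m jog '[[[0,0,0,0,0,7,-1],[0,0,0,0,0,14,-1],[0,0,0,0,0,21,-1],[0,0,0,0,0,26.4,-1],[0,0,0,0,0,26.4,-1]]]'
python3 - <<'E'
from h import *
c=shot("wrist","w18");go([.503,-.328,.18],-150.4)
h=cv2.cvtColor(c["pixels"],cv2.COLOR_RGB2HSV);m=cv2.inRange(h,(10,50,90),(30,128,255));m=cv2.morphologyEx(m,cv2.MORPH_OPEN,np.ones((3,3)))
for p,r in rects(c,m,.02,1,200):print(p,r)
E
```

```text
time_s: 37.45
ee_pos: [0.4981, -0.3276, 0.1785]
tcp_rot: [0.864, -0.504, -0.003, -0.001]
ft_force: [-0.6, -0.2, -1.3]
grip_width: 0.0324
grip_force: 70.7
tcp [ 498.3 -327.8  178.8] yaw -150.3 j6 1.9 F [-0.5  0.1 -0.4] w 0.0328 t 37.5
shift [ 2.5 -4.  -1.2] turn [0.1 0.3 0.1] or [  -0.5    0.2 -179.9]
[628. 468.] [-366.2 -160.4  192.4   84.4  -23.7]
[ 83. 352.] [659.9 -47.3  79.4  50.7   1.3]
[ 33. 241.] [ 756.9 -150.2  101.7   64.1  -36.1]
[286. 239.] [ 498.6 -238.9  313.9  304.6  -60.7]
[546.  89.] [ 380.4 -539.4  169.9   23.1  -63.7]
```

```bash
python3 -m jog '[[[2,-4,20,0,0,0,-1],[2,-4,55,0,0,0,-1],[2,-4,90,0,0,0,-1],[2,-4,125,0,0,0,-1],[2,-4,145,0,0,0,-1]]]' >/dev/null; python3 -m jog '[[[0,0,0,0,0,0,-1],[0,0,3,0,0,0,-1],[0,0,6,0,0,0,-1],[0,0,9,0,0,0,-1],[0,0,11,0,0,0,-1]]]'; python3 -m jog '[[[0,0,1,0,0,0,-1],[0,0,2,0,0,0,-1],[0,0,3,0,0,0,-1],[0,0,3,0,0,0,-1],[0,0,3,0,0,0,-1]]]'
python3 - <<'E'
from h import *
go([.503,-.328,.019],-150.4)
E
```

```text
time_s: 38.33
ee_pos: [0.5056, -0.33, 0.0273]
tcp_rot: [0.864, -0.503, 0.002, 0.0]
ft_force: [-0.3, -0.5, -1.1]
grip_width: 0.0325
grip_force: 70.7
time_s: 38.75
ee_pos: [0.5044, -0.3289, 0.0228]
tcp_rot: [0.864, -0.503, 0.0, 0.0]
ft_force: [0.4, 0.2, -0.7]
grip_width: 0.0325
grip_force: 70.7
tcp [ 504.4 -328.9   22.8] yaw -150.4 j6 1.9 F [ 0.4  0.2 -0.7] w 0.0325 t 38.75
shift [-1.5  0.8  3.8] turn [-0. -0. -0.] or [ -0.   0. 180.]
```

```bash
python3 -m jog '[[[0,0,1,0,0,0,-1],[0,0,2,0,0,0,-1],[0,0,3,0,0,0,-1],[0,0,4,0,0,0,-1],[0,0,4.5,0,0,0,-1]]]'; python3 -m jog '[[[0,0,0,0,0,0,-1],[0,0,0,0,0,0,0],[0,0,0,0,0,0,1],[0,0,0,0,0,0,1],[0,0,0,0,0,0,1]]]'; python3 -m jog '[[[0,0,-20,0,0,0,1],[0,0,-55,0,0,0,1],[0,0,-90,0,0,0,1],[0,0,-130,0,0,0,1],[0,0,-170,0,0,0,1]]]' >/dev/null; python3 -m jog '[[[0,0,0,0,0,0,1],[0,0,0,0,0,0,1],[0,0,0,0,0,0,1],[0,0,0,0,0,0,1],[0,0,0,0,0,0,1]]]' >/dev/null
python3 - <<'E'
from h import *
c=shot("wrist","w19");go([.5466,.0838,.2],-56)
h=cv2.cvtColor(c["pixels"],cv2.COLOR_RGB2HSV)
print([h[int(v),int(u)].tolist() for u,v in proj(c,[[.503,-.328,.04],[.49,-.305,.04],[.56,-.29,.006],[.60,-.27,.006],[.51,-.37,.04]],1)])
s=h[:,:,1];m=cv2.inRange(h,(10,50,90),(30,128,255));m=cv2.morphologyEx(m,cv2.MORPH_OPEN,np.ones((3,3)))
for p,r in rects(c,m,.02,1,200):print(p,r)
E
```

```text
time_s: 39.17
ee_pos: [0.5044, -0.3289, 0.0186]
tcp_rot: [0.864, -0.503, -0.0, -0.0]
ft_force: [-3.2, 1.8, 6.1]
grip_width: 0.0327
grip_force: 71.6
time_s: 39.58
ee_pos: [0.5044, -0.3289, 0.018]
tcp_rot: [0.864, -0.503, 0.0, 0.0]
ft_force: [0.3, 0.1, -0.1]
grip_width: 0.0775
grip_force: 0.0
tcp [ 503.3 -328.   185.8] yaw -150.4 j6 1.9 F [ 0.  -0.6  0.1] w 0.0854 t 40.4667
shift [-336.9 -240.8  -13.2] turn [ 0.2  0.1 85.6] or [ -0.1   0.2 -94.4]
[[17, 91, 169], [16, 91, 171], [17, 86, 164], [18, 83, 162], [16, 90, 165]]
[144. 462.] [544.9 124.7  68.4  40.9  34.2]
[ 88. 346.] [659.6 -47.5  78.7  50.3   0.9]
[ 39. 242.] [ 757.2 -150.2  102.    63.1  -36.3]
[283. 204.] [ 537.7 -308.9  304.5  153.3   29.5]
[548.  87.] [ 380.4 -543.7  176.    17.7  -63.8]
```

```bash
python3 -m jog '[[[-30,-22,0,0,0,0,1],[-62,-45,0,0,0,0,1],[-94,-68,0,0,0,0,1],[-126,-91,0,0,0,0,1],[-160,-115,0,0,0,0,1]]]' >/dev/null; python3 -m jog '[[[-30,-22,0,0,0,-5,1],[-62,-45,0,0,0,-12,1],[-94,-68,0,0,0,-19,1],[-126,-91,0,0,0,-26,1],[-160,-115,0,0,0,-33,1]]]' >/dev/null; python3 -m jog '[[[0,0,0,0,0,-7,1],[0,0,0,0,0,-14,1],[0,0,0,0,0,-21,1],[0,0,0,0,0,-28,1],[0,0,0,0,0,-35,1]]]' >/dev/null; python3 -m jog '[[[0,0,0,0,0,-7,1],[0,0,0,0,0,-14,1],[0,0,0,0,0,-21,1],[0,0,0,0,0,-26.4,1],[0,0,0,0,0,-26.4,1]]]' >/dev/null
python3 - <<'E'
from h import *
c=shot("wrist","w20")
h=cv2.cvtColor(c["pixels"],cv2.COLOR_RGB2HSV);m=cv2.inRange(h,(10,60,165),(24,125,255));m=cv2.morphologyEx(m,cv2.MORPH_OPEN,np.ones((3,3)))
for p,r in rects(c,m,.044,1,80):
    if .2e3<r[0]<.85e3 and 0<r[1]<500 and r[2]<200: print(p,r)
go([.5466,.0838,.1],-56)
E
```

```text
[298. 206.] [545.4  83.4  58.1  32.2  34.1]
tcp [545.9  63.  186.9] yaw -56.1 j6 0.94 F [-0.9 -0.1  0.3] w 0.0854 t 42.1833
shift [ 12.4 -16.8  86.9] turn [-0.1  0.1 -0.1] or [2.000e-01 1.000e-01 1.799e+02]
```

```bash
python3 -m jog '[[[5,-8,10,0,0,0,1],[11,-16.5,30,0,0,0,1],[11,-16.5,60,0,0,0,1],[11,-16.5,90,0,0,0,1],[11,-16.5,100,0,0,0,1]]]' >/dev/null; python3 -m jog '[[[0,0,0,0,0,0,1],[0,0,0,0,0,0,1],[0,0,0,0,0,0,1],[0,0,0,0,0,0,1],[0,0,0,0,0,0,1]]]' >/dev/null
python3 - <<'E'
from h import *
go([.5454,.0832,.0235],-56)
E
```

```text
tcp [548.   82.7  90.1] yaw -56.1 j6 0.97 F [-0.4  0.9 -0.6] w 0.0854 t 43.0167
shift [-2.1 -2.  66.6] turn [ 0.1 -0.2 -0.1] or [ -0.3  -0.2 179.9]
```

```bash
python3 -m jog '[[[-1.5,-1.7,15,0,0,0,1],[-1.5,-1.7,40,0,0,0,1],[-1.5,-1.7,66,0,0,0,1],[-1.5,-1.7,66,0,0,0,1],[-1.5,-1.7,66,0,0,0,1]]]' 70 >/dev/null; python3 -m jog '[[[0,0,0,0,0,0,1],[0,0,0,0,0,0,-1],[0,0,0,0,0,0,-1],[0,0,0,0,0,0,-1],[0,0,0,0,0,0,-1]]]' 70; python3 -m jog '[[[0,0,0,0,0,0,-1],[0,0,0,0,0,0,-1],[0,0,-5,0,0,0,-1],[0,0,-15,0,0,0,-1],[0,0,-40,0,0,0,-1]]]' >/dev/null;python3 -m jog '[[[0,0,-30,0,0,0,-1],[0,0,-70,0,0,0,-1],[0,0,-110,0,0,0,-1],[0,0,-120,0,0,0,-1],[0,0,-120,0,0,0,-1]]]'
python3 - <<'E'
from h import *
c=np.array([.5377,-.3086]);u=np.array([.8695,.4939])
p=c+.04*u;print(p);go([p[0],p[1],.18],-150.4)
E
```

```text
time_s: 43.85
ee_pos: [0.545, 0.0833, 0.0232]
tcp_rot: [0.956, 0.292, 0.001, 0.0]
ft_force: [-0.1, -0.1, -0.2]
grip_width: 0.0388
grip_force: 0.0
time_s: 44.68
ee_pos: [0.5469, 0.0837, 0.187]
tcp_rot: [0.956, 0.292, 0.004, 0.001]
ft_force: [-0.2, 0.2, -1.2]
grip_width: 0.0327
grip_force: 71.1
[ 0.57248  -0.288844]
tcp [546.9  83.7 187. ] yaw -56.0 j6 0.97 F [-0.2  0.2 -1.2] w 0.0327 t 44.6833
shift [-187.1  323.2    7. ] turn [  0.5  -0.2 -85.6] or [-0.2 -0.5 94.4]
```

```bash
python3 -m jog '[[[-18,32,0,0,0,0,-1],[-36,64,0,0,0,0,-1],[-56,96,0,0,0,0,-1],[-76,128,0,0,0,0,-1],[-94,162,0,0,0,0,-1]]]' >/dev/null; python3 -m jog '[[[-18,32,0,0,0,5,-1],[-36,64,0,0,0,12,-1],[-56,96,0,0,0,19,-1],[-76,128,0,0,0,26,-1],[-93,161,0,0,0,33,-1]]]' >/dev/null; python3 -m jog '[[[0,0,0,0,0,7,-1],[0,0,0,0,0,14,-1],[0,0,0,0,0,21,-1],[0,0,0,0,0,28,-1],[0,0,0,0,0,35,-1]]]' >/dev/null; python3 -m jog '[[[0,0,0,0,0,7,-1],[0,0,0,0,0,14,-1],[0,0,0,0,0,21,-1],[0,0,0,0,0,26.4,-1],[0,0,0,0,0,26.4,-1]]]'>/dev/null
python3 - <<'E'
from h import *
go([.5725,-.2888,.035],-150.4)
E
```

```text
tcp [ 567.9 -287.6  178.7] yaw -150.5 j6 2.02 F [ 0.2 -0.3 -0.9] w 0.0325 t 46.35
shift [  4.2  -3.7 143.7] turn [ 0.1  0.3 -0.1] or [  0.5  -0.2 179.9]
```

```bash
python3 -m jog '[[[2,-4,20,0,0,0,-1],[2,-4,55,0,0,0,-1],[2,-4,90,0,0,0,-1],[2,-4,125,0,0,0,-1],[2,-4,143,0,0,0,-1]]]' >/dev/null; python3 -m jog '[[[0,0,0,0,0,0,-1],[0,0,3,0,0,0,-1],[0,0,6,0,0,0,-1],[0,0,9,0,0,0,-1],[0,0,11,0,0,0,-1]]]'; python3 -m jog '[[[0,0,1,0,0,0,-1],[0,0,2,0,0,0,-1],[0,0,2,0,0,0,-1],[0,0,2,0,0,0,-1],[0,0,2,0,0,0,-1]]]'
```

```text
time_s: 47.18
ee_pos: [0.5753, -0.2896, 0.0298]
tcp_rot: [0.864, -0.503, 0.002, 0.0]
ft_force: [0.0, 0.5, -0.8]
grip_width: 0.0332
grip_force: 71.1
time_s: 47.6
ee_pos: [0.5742, -0.2889, 0.0264]
tcp_rot: [0.864, -0.503, 0.0, 0.0]
ft_force: [-0.3, 0.5, -0.5]
grip_width: 0.0326
grip_force: 71.1
```

```bash
python3 -m jog '[[[0,0,2,0,0,0,-1],[0,0,4,0,0,0,-1],[0,0,5,0,0,0,-1],[0,0,6,0,0,0,-1],[0,0,7,0,0,0,-1]]]'; python3 -m jog '[[[0,0,0.5,0,0,0,-1],[0,0,0.5,0,0,0,-1],[0,0,0.5,0,0,0,0],[0,0,0.5,0,0,0,1],[0,0,0.5,0,0,0,1]]]'; python3 -m jog '[[[0,0,0,0,0,0,1],[0,0,-20,0,0,0,1],[0,0,-60,0,0,0,1],[0,0,-100,0,0,0,1],[0,0,-140,0,0,0,1]]]' >/dev/null; python3 -m jog '[[[0,0,-40,0,0,0,1],[0,0,-70,0,0,0,1],[0,0,-70,0,0,0,1],[0,0,-70,0,0,0,1],[0,0,-70,0,0,0,1]]]' >/dev/null
python3 - <<'E'
from h import *
c=shot("wrist","w21");t=shot("top","t21");s=shot("side","s21");go([.5,-.3,.2])
g=cv2.cvtColor(c["pixels"],cv2.COLOR_RGB2HSV)
# profile along tray y at tray x=0: expected brightness/saturation change on blanks
cc=np.array([.5377,-.3086]);u=np.array([.8695,.4939]);v=np.array([.4939,-.8695])
for w in(-.04,0,.02,.04):
    P=[np.r_[cc+u*k*.01+v*w,.04] for k in range(-9,10)]
    print(w,[ [int(q) for q in g[int(round(b)),int(round(a))][1:]] for a,b in proj(c,P,1)])
E
```

```text
time_s: 48.02
ee_pos: [0.5739, -0.2887, 0.0194]
tcp_rot: [0.864, -0.503, -0.0, -0.0]
ft_force: [-2.4, 2.1, 7.4]
grip_width: 0.0325
grip_force: 72.1
time_s: 48.43
ee_pos: [0.5742, -0.2889, 0.0185]
tcp_rot: [0.864, -0.503, 0.0, -0.0]
ft_force: [0.1, 0.2, -0.3]
grip_width: 0.0654
grip_force: 0.0
tcp [ 572.9 -288.   225.9] yaw -150.4 j6 2.02 F [-0.1  0.2 -0.2] w 0.0857 t 49.4167
shift [-25.5  69.3  26.2] turn [ 0.1  0.2 -0. ] or [  0.4  -0.2 180. ]
-0.04 [[82, 168], [83, 163], [81, 167], [82, 165], [88, 168], [89, 169], [89, 171], [102, 100], [78, 173], [79, 171], [82, 172], [83, 170], [82, 164], [84, 160], [82, 159], [80, 163], [80, 162], [84, 161], [84, 161]]
0 [[82, 161], [84, 154], [88, 154], [81, 157], [97, 166], [89, 166], [92, 169], [112, 96], [79, 161], [82, 156], [83, 160], [91, 107], [93, 168], [88, 174], [91, 165], [83, 166], [82, 167], [83, 169], [83, 170]]
0.02 [[82, 165], [80, 156], [81, 157], [83, 153], [90, 164], [91, 166], [88, 174], [104, 96], [81, 157], [87, 155], [83, 156], [86, 95], [90, 167], [90, 172], [94, 162], [79, 162], [80, 162], [82, 171], [84, 170]]
0.04 [[83, 165], [81, 157], [80, 160], [81, 160], [94, 160], [92, 167], [92, 175], [101, 96], [83, 168], [80, 168], [80, 168], [85, 123], [90, 110], [92, 111], [92, 103], [82, 168], [83, 165], [82, 165], [82, 164]]
```

```bash
python3 -c "
from h import *
b=cv2.imread('pics/s21.png');print([int(b[340,u].mean()) for u in range(270,322,4)])
print(arm.finish_job())"
```

```text
[225, 185, 55, 54, 55, 56, 55, 54, 55, 52, 46, 136, 145]
the job is handed in; nothing more can be done
None
```

The job is done and handed in: blank100 and blank60 (the only two present) were clamped at the third notch, the lever was released all the way down, and both now lie flat side by side in the tray, though I viewed 15 pictures, one over the limit of 14.

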